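Weigh a batch of firebrick chunks and tip it into the crusher

ROBOT

A 6-joint arm with a two-finger parallel gripper is mounted at the origin on the work surface. World frame = base frame: x ahead of the robot, y to its left, z up, the work surface at z = 0. Lengths are in m, angles in rad, forces in N, time in s.
With the tool pointing down it reaches from about 0.25 to 0.775 m from the base axis. Payload 4 kg.
Tool frame: the origin (TCP) lies at the very end of the fingers, on their centre line; the grasp point (between the pads) lies 19 mm behind it (robot.pinch_z is the distance from the TCP to the grasp point, in m); z points along the fingers, y is the line along which they close (so a half turn about z gives the same grasp; the last joint's range is limited). The gripper opens to 94 mm and grips with 3 to 60 N. Pads are 16 mm wide; open, the fingers measure 119 mm over their backs; the gripper's body (75 mm by 177 mm) begins 78 mm behind the grasp point.
Start: joints at [-1.24, 0.087, 1.371, -0, 1.684, -0.103], TCP at [0.231, -0.499, 0.206] pointing down, gripper open.
Joint ranges: [-3.1, 3.1], [-0.76, 2.03], [0.27, 2.55], [-1.08, 4.22], [0.17, 2.65], [-2.57, 2.57]. Speed limits (rad/s): [2.79, 2.79, 3.14, 3.14, 3.14, 3.14].

INTERFACE

Orientations are given as [roll, pitch, yaw] about the fixed x, y, z axes, in that order (R = Rz(yaw) Ry(pitch) Rx(roll)).
In Python, from bench import robot gives the robot as it stands.
- The arm moves only by the tool arm_command, never from a script. Its argument "targets" is one flat list of numbers, 7 for each row, row after row: the turn, a rotation vector about the tool's x, y, z in degrees, then the shift along the tool's x, y, z in mm, then the closure, from -1 (fully open) to 1 (shut). In form: [ax, ay, az, x, y, z, hand, ax, ay, az, x, y, z, hand, ...]. A call has 1 to 20 rows; each row is the pose to reach, as a shift and turn from the pose commanded when the call began, along the tool's axes at that moment; what a row does not reach only later rows make up. A row lasts 1/10 s, in which the tool goes at most 50 mm and 8.59 degrees, less where a joint would pass 70% of its speed; a pose out of reach is approached as far as the arm can. A call with a gripper value outside its range is refused whole. The fingers move at their own pace and stop on an object; the grip force is fixed at half the most. Time passes only in rows, so rows that repeat a pose let the fingers close. It gives the time, the measured TCP pose, the force, the opening and the grip force at its end, in the units of the state.
- robot.get_obs(): the state, without advancing time (a new reading comes with each control period).
- robot.snapshot(name): name is "scene" or "top"; returns a dict with "color" (480x640x3 uint8, red, green, blue), "range_z" (480x640 float32, m along the optical axis (not along the pixel's ray), 0 where there is no reading), "fx", "fy", "cx", "cy" (pixels), "dist_coeffs" ([k1, k2, p1, p2, k3] as OpenCV has them; the pictures are not rectified), "T" (4x4, takes a point from camera to world coordinates). Camera axes: x right, y down, z forward; pixel columns grow to the right and rows downward; lengths in m; the calibration is good to about 2 mm. A picture is of the moment at which its call begins.
- robot.close_job(): hands the job in; it is judged then, once.
The state is a dict: "time": time; "joint_positions": joint angles; "qvel": joint speeds; "joint_torque": joint torques, N m; "tool_pos": TCP position; "ee_rot": TCP orientation; "wrist_force": force on the tool from outside, world axes, zero at the start; "wrist_torque": the same for the moment, N m; "width": finger opening in m; "finger_force": force on a finger pad.
Only numpy, scipy, OpenCV 4.12 (cv2) and the standard library are available. Lean on these libraries where they do the work, as an engineer would, in place of code of your own. Each camera call takes 0.05 s, during which the arm holds its last target. There are 200 camera calls.

TASK

First turn the crusher's dial back to its off stop (the round dot) and leave it off while loading. Gather every firebrick chunk lying on the bench into the scoop pan while it stands on the scale, then carry the pan over and tip the whole batch from it into the crusher's hopper, so that every chunk ends up inside; then turn the dial until its pointer is at the long mark. Leave the empty pan standing upright and centred on the scale's platform again, and do not disturb the mug, the jar and the wooden rib.

Things in the scene. Friction and masses are not known exactly. Their poses are not given: they have to be found in the camera images.
- pan: aluminium scoop pan, 200 long (x) by 150 wide (y), floor and walls 3 thick, walls 50 high at the rear (-x), 40 at the sides, nose (+x) fully open, no lip; 220 g. Origin: centre of its underside; x to the nose, z up. Stands on the scale, nose away from the robot. Chunks (friction about 0.6) slide out well when it is 50 degrees or more nose-down
- pan_grip (a point): middle of the wooden pan handle on the rear wall, in the pan's frame (same axes) at (-123, 0, 83.5) mm. The handle is a flat bar 14 thick, 50 wide (y), leaning 25 degrees backwards: its length runs along (-0.423, 0, 0.906), its broad faces look along (0.906, 0, 0.423); it reaches 27 mm above and 38 mm below this point along its length
- pan_nose (a point): middle of the pan's open front edge, at floor level, in the pan's frame at (100, 0, 3) mm
- scale: bench scale, fixed, with a flat steel platform 200 (x) by 190 (y), its top 60 mm above the origin; a small display on its far side (+x). Origin: centre of its underside, on the bench
- crusher: bench-top crusher, fixed: grey housing 270 by 270 with an open steel hopper in its top, motor on its left (+y), control box on its front (-x). Origin: centre of its underside, below the hopper's middle. Hopper mouth about 250 by 250, rim 130 mm above the bench; four walls slope in to a closed floor about 180 by 180, 14 mm above the bench
- hopper_mouth (a point): middle of the hopper's mouth, at rim height (130 mm)
- dial (a joint): angle of the black dial on the control box, rad, range 0 to 4.6; grows as it is turned clockwise seen from above; it stays where left (friction 0.06 N m). At 0 the white pointer line points along the crusher's -x, at a round dot: the off stop, counter-clockwise end of its travel; at the long mark the joint reads 2.7
- dial_grip (a point): middle of the dial's upright grip bar, on the dial's axis, 122 mm above the bench; the bar is 49 long, 14 thick and 32 high (its top 7 mm above this point), and lies along this frame's x; the white pointer line is on its -x half. The frame turns with the dial. The axis is 75 mm before the hopper's rim
- dial_mark (a point): inner part of the long black mark on the control box beside the dial, 46 mm from the dial's axis; the plain ticks are short thin ticks, 0.5 rad apart
- chunk0: a cream firebrick chunk, a broken brick end 64 long (x, from -32 to +32), 40 wide (y), 36 high (z), the last 8 mm of its +x end knocked off aslant and narrower; 75 g; origin at its centre, x along its length; lies on the bench on one of its long faces at the start; may be absent
- chunk1: a cream firebrick chunk, a length of square kiln post 66 long (x) by 36 by 36; 75 g; origin at its centre, x along its length; lies on the bench on one of its long faces at the start; may be absent
- chunk2: a cream firebrick chunk, a broken brick end 64 long (x, from -32 to +32), 40 wide (y), 36 high (z), the last 8 mm of its +x end knocked off aslant and narrower; 75 g; origin at its centre, x along its length; lies on the bench on one of its long faces at the start; may be absent
- chunk3: a cream firebrick chunk, a length of square kiln post 66 long (x) by 36 by 36; 75 g; origin at its centre, x along its length; lies on the bench on one of its long faces at the start; may be absent
- chunk4: a cream firebrick chunk, a broken brick end 64 long (x, from -32 to +32), 40 wide (y), 36 high (z), the last 8 mm of its +x end knocked off aslant and narrower; 75 g; origin at its centre, x along its length; lies on the bench on one of its long faces at the start; may be absent
- chunk5: a cream firebrick chunk, a length of square kiln post 66 long (x) by 36 by 36; 75 g; origin at its centre, x along its length; lies on the bench on one of its long faces at the start; may be absent
- mug: a blue ceramic mug, radius 38, 90 high, a bystander; origin: centre of its underside
- jar: an amber glass jar, radius 34, 110 high, a bystander; origin: centre of its underside
- rib: a flat wooden potter's rib 100 by 55 by 8, a bystander; origin: centre of its underside

How it is judged:
On the way, in this order (a step that is already met when the one before it is completed fails the run):
1. the dial is turned back to its off stop (value of joint dial below 0.18 rad), for 0.2 s.
2. every chunk lies in the pan, the pan standing on the scale, the dial off (x of chunk0 in the frame of pan between -0.1 and 0.1 m and y of chunk0 in the frame of pan between -0.075 and 0.075 m and z of chunk0 in the frame of pan between 0 and 0.075 m and x of chunk1 in the frame of pan between -0.1 and 0.1 m and y of chunk1 in the frame of pan between -0.075 and 0.075 m and z of chunk1 in the frame of pan between 0 and 0.075 m and x of chunk2 in the frame of pan between -0.1 and 0.1 m and y of chunk2 in the frame of pan between -0.075 and 0.075 m and z of chunk2 in the frame of pan between 0 and 0.075 m and x of chunk3 in the frame of pan between -0.1 and 0.1 m and y of chunk3 in the frame of pan between -0.075 and 0.075 m and z of chunk3 in the frame of pan between 0 and 0.075 m and x of chunk4 in the frame of pan between -0.1 and 0.1 m and y of chunk4 in the frame of pan between -0.075 and 0.075 m and z of chunk4 in the frame of pan between 0 and 0.075 m and x of chunk5 in the frame of pan between -0.1 and 0.1 m and y of chunk5 in the frame of pan between -0.075 and 0.075 m and z of chunk5 in the frame of pan between 0 and 0.075 m and horizontal distance between pan and scale below 0.035 m and z of pan in the frame of scale between 0.054 and 0.066 m and angle between pan's own z axis and vertical below 0.06 rad and value of joint dial below 0.18 rad), for 0.2 s.
3. the pan is tipped nose-down over the hopper with the whole batch (angle between pan's own z axis and vertical above 0.4 rad and horizontal distance between pan_nose and crusher below 0.17 m and horizontal distance between each of chunk0, chunk1, chunk2, chunk3, chunk4, chunk5 and crusher below 0.28 m), for 0.04 s.
4. every chunk is inside the hopper, the dial still off (x of chunk0 in the frame of crusher between -0.125 and 0.125 m and y of chunk0 in the frame of crusher between -0.125 and 0.125 m and z of chunk0 in the frame of crusher between 0.01 and 0.14 m and x of chunk1 in the frame of crusher between -0.125 and 0.125 m and y of chunk1 in the frame of crusher between -0.125 and 0.125 m and z of chunk1 in the frame of crusher between 0.01 and 0.14 m and x of chunk2 in the frame of crusher between -0.125 and 0.125 m and y of chunk2 in the frame of crusher between -0.125 and 0.125 m and z of chunk2 in the frame of crusher between 0.01 and 0.14 m and x of chunk3 in the frame of crusher between -0.125 and 0.125 m and y of chunk3 in the frame of crusher between -0.125 and 0.125 m and z of chunk3 in the frame of crusher between 0.01 and 0.14 m and x of chunk4 in the frame of crusher between -0.125 and 0.125 m and y of chunk4 in the frame of crusher between -0.125 and 0.125 m and z of chunk4 in the frame of crusher between 0.01 and 0.14 m and x of chunk5 in the frame of crusher between -0.125 and 0.125 m and y of chunk5 in the frame of crusher between -0.125 and 0.125 m and z of chunk5 in the frame of crusher between 0.01 and 0.14 m and value of joint dial below 0.18 rad), for 0.2 s.
5. the dial's pointer is at the long mark (value of joint dial between 2.56 and 2.84 rad), for 0.2 s.
At the end, for the whole second after the job is handed in: Every chunk is inside the hopper, their centres no more than 10 mm above its rim; the dial reads 2.7 rad within 0.14 (8 degrees); the pan stands at rest and upright (within 0.06 rad) on the scale's platform, its centre within 35 mm of the platform's centre, either way round (all of step 5 and x of chunk0 in the frame of crusher between -0.125 and 0.125 m and y of chunk0 in the frame of crusher between -0.125 and 0.125 m and z of chunk0 in the frame of crusher between 0.01 and 0.14 m and x of chunk1 in the frame of crusher between -0.125 and 0.125 m and y of chunk1 in the frame of crusher between -0.125 and 0.125 m and z of chunk1 in the frame of crusher between 0.01 and 0.14 m and x of chunk2 in the frame of crusher between -0.125 and 0.125 m and y of chunk2 in the frame of crusher between -0.125 and 0.125 m and z of chunk2 in the frame of crusher between 0.01 and 0.14 m and x of chunk3 in the frame of crusher between -0.125 and 0.125 m and y of chunk3 in the frame of crusher between -0.125 and 0.125 m and z of chunk3 in the frame of crusher between 0.01 and 0.14 m and x of chunk4 in the frame of crusher between -0.125 and 0.125 m and y of chunk4 in the frame of crusher between -0.125 and 0.125 m and z of chunk4 in the frame of crusher between 0.01 and 0.14 m and x of chunk5 in the frame of crusher between -0.125 and 0.125 m and y of chunk5 in the frame of crusher between -0.125 and 0.125 m and z of chunk5 in the frame of crusher between 0.01 and 0.14 m and horizontal distance between pan and scale below 0.035 m and z of pan in the frame of scale between 0.054 and 0.066 m and angle between pan's own z axis and vertical below 0.06 rad and linear speed of pan below 0.02 m/s); the robot touches nothing.
It fails at once if the mug is moved more than 30 mm (distance of mug from where it was at the start of the episode above 0.03 m).
It fails at once if the jar is moved more than 30 mm (distance of jar from where it was at the start of the episode above 0.03 m).
It fails at once if the rib is moved more than 30 mm (distance of rib from where it was at the start of the episode above 0.03 m).
Of chunk0, chunk1, chunk2, chunk3, chunk4, chunk5 only 4 to 6 are there at a start; the rules pass over those that are not, and their reading is None.
At some moment in a run one of chunk0, chunk1, chunk2, chunk3, chunk4, chunk5 may be knocked a few centimetres aside while the robot is not near it.
It also fails if it takes over 210 s, if anything falls off the work surface, if the arm or the gripper's body presses on something with over 40 N, if the wrist force passes 120 N, or if a joint passes its speed limit or range.

## Working session

There is one attempt and no reset: what is moved stays moved. The work goes in short steps, Python scripts to look and compute and a tool call to move; the robot and the scene stay as the last step left them, time stands still between calls to the robot, and variables do not carry over. Pictures are saved under pics/ and viewed, at most 17 in all, crops included, and the job is handed in when it is done.

Besides the shell and the picture viewer there is one more tool, called after ">>>" as name(argument=value, ...) on one line, values as JSON. arm_command: Moves the arm, as the interface text tells. Its arguments: {"type":"object","properties":{"targets":{"type":"array"}},"required":["targets"]}

```bash
ls; mkdir -p pics
cat > h.py <<'E'
import numpy as np, cv2
from bench import robot
from scipy.spatial.transform import Rotation as Ro
def snap(n):
    s=robot.snapshot(n); return s
def save(s,f,crop=None,scale=1):
    im=s["color"][:,:,::-1]
    if crop: x0,y0,x1,y1=crop; im=im[y0:y1,x0:x1]
    cv2.imwrite(f,cv2.resize(im,None,fx=scale,fy=scale,interpolation=cv2.INTER_CUBIC))
def K(s): return np.array([[s["fx"],0,s["cx"]],[0,s["fy"],s["cy"]],[0,0,1.]])
def cloud(s):
    v,u=np.mgrid[0:480,0:640]
    p=cv2.undistortPoints(np.stack([u.ravel(),v.ravel()],1).astype(np.float64)[:,None],K(s),np.array(s["dist_coeffs"],float))[:,0]
    z=s["range_z"].ravel().astype(float)
    P=np.c_[p*z[:,None],z]; T=np.array(s["T"])
    W=P@T[:3,:3].T+T[:3,3]; W[z==0]=np.nan
    return W.reshape(480,640,3)
def proj(s,pts):
    Ti=np.linalg.inv(np.array(s["T"])); r,_=cv2.Rodrigues(Ti[:3,:3])
    return cv2.projectPoints(np.array(pts,float).reshape(-1,1,3),r,Ti[:3,3],K(s),np.array(s["dist_coeffs"],float))[0][:,0]
E
python3 - <<'E'
from h import *
for n in("scene","top"):
    s=snap(n); save(s,f"pics/{n}0.png"); np.savez(f"{n}0.npz",**{k:np.array(v) for k,v in s.items()})
    print(n,np.round(s["T"],3).tolist(),s["fx"])
print(robot.get_obs())
E
```

```text
pics
scene [[0.291, 0.672, -0.68, 1.451], [0.956, -0.218, 0.195, -0.264], [-0.017, -0.707, -0.707, 1.005], [0.0, 0.0, 0.0, 1.0]] 565.4030113519739
top [[0.018, -0.988, 0.156, 0.427], [-0.999, -0.022, -0.024, -0.007], [0.027, -0.155, -0.988, 1.12], [0.0, 0.0, 0.0, 1.0]] 520.7169834051866
{'time': 0.1, 'joint_positions': array([-1.24010856e+00,  8.78846860e-02,  1.37209522e+00,  4.72588682e-06,
        1.68360624e+00, -1.03093317e-01]), 'qvel': array([ 0.00028087, -0.00101522, -0.00352309,  0.00192725, -0.00187466,
       -0.00034096]), 'joint_torque': array([ 2.87430237e-03, -3.41250587e+01, -3.03301978e+01,  7.20877480e-02,
        3.05026013e-02, -9.05659863e-05]), 'tool_pos': array([ 0.23100633, -0.49858878,  0.20442327]), 'ee_rot': array([-3.13961023e+00, -2.09823501e-04,  4.33781402e-01]), 'wrist_force': array([-0.98089237,  0.38451397, -0.84512972]), 'wrist_torque': array([-0.02528814,  0.01866737,  0.00926292]), 'finger_force': 0.0, 'width': 0.09400763364537217}
```

View pics/top0.png

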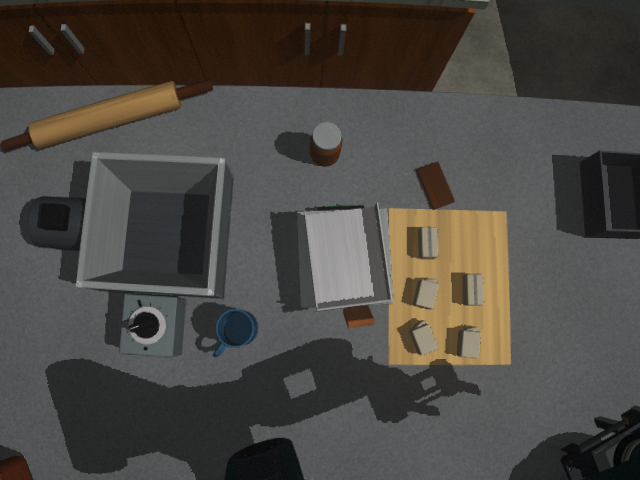

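View pics/scene0.png

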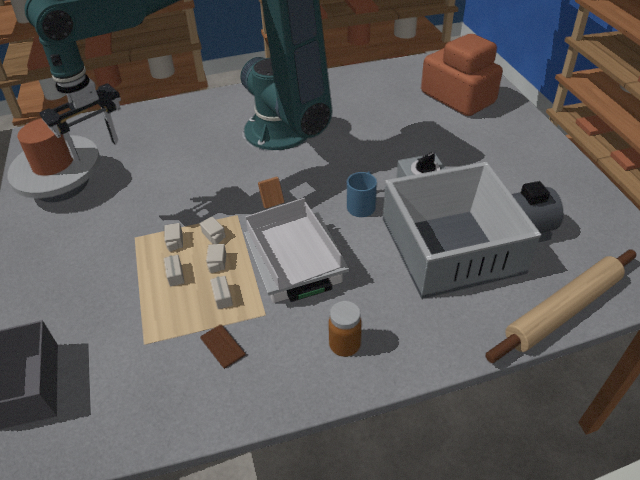

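Run:
```python
from h import *
s=dict(np.load("top0.npz")); W=cloud(s); Z=W[:,:,2]
def rect(m,name,minA=60):
    n,l,st,c=cv2.connectedComponentsWithStats(m.astype(np.uint8))
    for i in range(1,n):
        if st[i,4]<minA: continue
        P=W[l==i]; r=cv2.minAreaRect((P[:,:2]*1000).astype(np.float32))
        print(name,"px",c[i].round(),"rect",np.round(r[0]),np.round(r[1]),round(r[2],1),"z",np.round(np.percentile(P[:,2]*1000,[5,50,95])))
box=np.zeros((480,640),bool); box[205:370,390:515]=1
print("board z",np.nanmedian(Z[340:360,490:505]),"bench",np.nanmedian(Z[170:200,250:280]))
rect(box&(Z>0.022)&(Z<.08),"chunk")
b2=np.zeros_like(box); b2[80:200,270:460]=1
rect(b2&(Z>0.004),"jar/rib")
b3=np.zeros_like(box); b3[300:360,190:265]=1
rect(b3&(Z>0.03),"mug")
b4=np.zeros_like(box); b4[140:305,70:235]=1
rect(b4&(Z>0.12)&(Z<.15),"rim")
b5=np.zeros_like(box); b5[280:365,110:195]=1
rect(b5&(Z>0.1),"dialtop",20); rect(b5&(Z>0.06)&(Z<.1),"box")
b6=np.zeros_like(box); b6[195:330,270:400]=1
rect(b6&(Z>0.055)&(Z<.067),"panfloor"); rect(b6&(Z>0.09),"panwalls",20)
b7=np.zeros_like(box);b7[295:335,335:380]=1
rect(b7&(Z>.09),"handle",20)
save(s,"pics/dial0.png",(110,280,200,360),7)
```

```text
board z 0.001586775260304485 bench -6.900148576804987e-05
chunk px [429. 242.] rect [ 605. -274.] [67. 36.] 0.8 z [29. 36. 39.]
chunk px [391. 279.] rect [ 524. -185.] [89.  5.] 4.7 z [56. 60. 63.]
chunk px [474. 289.] rect [ 506. -370.] [67. 38.] 1.4 z [28. 36. 39.]
chunk px [427. 293.] rect [ 498. -267.] [40. 64.] 76.1 z [28. 36. 39.]
chunk px [424. 338.] rect [ 403. -259.] [66. 42.] 24.2 z [27. 36. 39.]
chunk px [470. 343.] rect [ 394. -360.] [42. 67.] 86.4 z [26. 36. 40.]
jar/rib px [325. 144.] rect [827. -44.] [107.  69.] 5.1 z [ 20. 107. 113.]
jar/rib px [434. 182.] rect [ 742. -295.] [96. 61.] 19.8 z [ 5.  8. 12.]
mug px [231. 331.] rect [411. 139.] [ 76. 104.] 23.0 z [36. 79. 92.]
rim px [149. 222.] rect [617. 295.] [275. 274.] 88.4 z [122. 130. 134.]
dialtop px [153. 286.] rect [492. 286.] [172.  24.] 88.5 z [105. 130. 134.]
dialtop px [143. 324.] rect [419. 301.] [35. 48.] 6.7 z [101. 127. 131.]
box px [176. 281.] rect [504. 257.] [ 8. 94.] 1.8 z [77. 91. 99.]
box px [150. 324.] rect [419. 305.] [122. 126.] 88.4 z [70. 85. 97.]
panfloor px [346. 257.] rect [568. -93.] [204. 144.] 8.1 z [60. 63. 66.]
panfloor px [386. 241.] rect [ 575. -181.] [191.  17.] 7.1 z [57. 60. 63.]
panfloor px [304. 265.] rect [560. -10.] [200.  30.] 3.8 z [57. 60. 63.]
panwalls px [356. 291.] rect [543. -96.] [238. 151.] 8.3 z [ 94. 112. 170.]
handle px [358. 314.] rect [ 447. -114.] [41. 87.] 8.2 z [109. 148. 170.]
```

View pics/dial0.png

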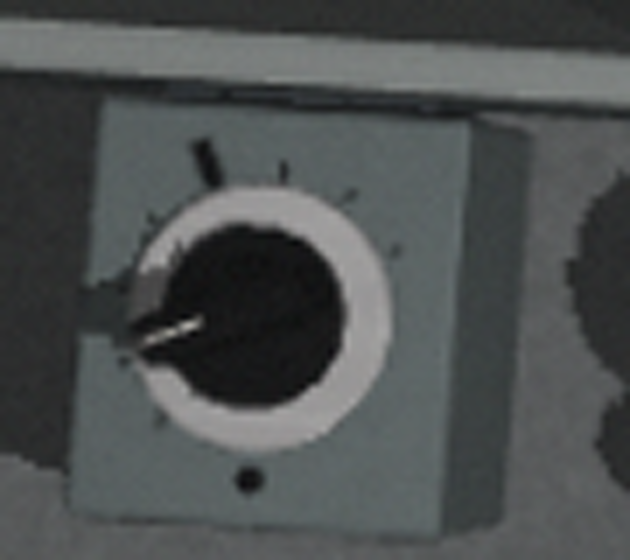

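The top view shows 5 chunks on the board (429,242), (474,289), (427,293), (424,338) and (470,343). The pan handle is at (358,314) and the crusher on the left, with its dial near (148,324). The dial close-up shows the pointer to the left, about 1.25 rad clockwise of the dot, and the long mark at upper left. I'll refine the dial angle next.

```bash
cat >> h.py <<'E'
def cur():
    o=robot.get_obs(); return np.array(o["tool_pos"])*1000,Ro.from_euler("xyz",o["ee_rot"])
def down(yaw): return Ro.from_euler("xyz",[180,0,yaw],degrees=True)
def go(pts):
    """pts: list of (label,xyz mm,Rotation or yaw deg) -> prints rows relative to the present pose"""
    p,R=cur()
    for l,x,Rt in pts:
        if not isinstance(Rt,Ro): Rt=down(Rt)
        D=R.inv()*Rt; q=R.inv().apply(np.array(x)-p); m=D.magnitude()*57.3
        print(l,np.round(D.as_rotvec(degrees=True),1).tolist(),np.round(q,1).tolist(),"rows>=%.1f"%max(np.linalg.norm(q)/50,m/8.59))
def log():
    o=robot.get_obs(); open("log.txt","a").write(repr((list(o["joint_positions"]),list(o["tool_pos"]),list(o["ee_rot"])))+"\n")
E
python3 - <<'E'
from h import *
log()
s=dict(np.load("top0.npz")); W=cloud(s); Z=W[:,:,2]
m=np.zeros((480,640),bool); m[298:350,120:180]=1
P=W[m&(Z>0.115)&(Z<.14)]*1000; print(len(P),cv2.minAreaRect(P[:,:2].astype(np.float32)),P.mean(0))
# pointer line: bright pixels on bar, dark disc
g=s["color"].max(2); 
bx=np.zeros_like(m); bx[318:332,128:140]=1
for v,u in zip(*np.where(bx&(g>110)&(Z>.1))): print(u,v,g[v,u],np.round(W[v,u]*1000))
c=np.array([617,295]);a=np.deg2rad(-1.6);x=np.array([np.cos(a),np.sin(a)])
print("axis",c-200*x,c-210*x)
for d in (200,210): print(proj(s,[[*(c-d*x)/1000,.097]]))
go([("above dial",[418,301,230],106.8),("dial",[418,301,105],106.8)])
E
```

```text
211 ((417.3846130371094, 300.7266845703125), (14.510161399841309, 49.65251541137695), 21.975624084472656) [417.05219914 299.4934949  127.87501536]
136 326 159 [414. 310. 128.]
137 326 158 [414. 308. 130.]
133 327 113 [412. 315. 129.]
134 327 153 [412. 314. 129.]
131 328 131 [410. 320. 128.]
axis [417.07797699 300.58432774] [407.08187584 300.86354413]
[[145.77235412 324.65726588]]
[[145.36721894 329.77990112]]
above dial [-0.1, -0.1, -81.9] [505.8, -647.0, -24.2] rows>=16.4
dial [-0.1, -0.1, -81.9] [505.7, -646.7, 100.8] rows>=16.5
```

>>> arm_command(targets=[0, 0, -87, 506, -647, -24, -0.2, 0, 0, -87, 506, -647, -24, -0.2, 0, 0, -87, 506, -647, -24, -0.2, 0, 0, -87, 506, -647, -24, -0.2, 0, 0, -87, 506, -647, -24, -0.2, 0, 0, -87, 506, -647, -24, -0.2, 0, 0, -87, 506, -647, -24, -0.2, 0, 0, -87, 506, -647, -24, -0.2, 0, 0, -87, 506, -647, -24, -0.2, 0, 0, -87, 506, -647, -24, -0.2, 0, 0, -87, 506, -647, -24, -0.2, 0, 0, -87, 506, -647, -24, -0.2, 0, 0, -87, 506, -647, -24, -0.2, 0, 0, -87, 506, -647, -24, -0.2, 0, 0, -87, 506, -647, -24, -0.2, 0, 0, -87, 506, -647, -24, -0.2, 0, 0, -87, 506, -647, -24, -0.2, 0, 0, -87, 506, -647, -24, -0.2, 0, 0, -87, 506, -647, -24, -0.2, 0, 0, -87, 506, -647, -24, -0.2])

```text
time: 2.1
tool_pos: [0.4182, 0.2995, 0.2294]
ee_rot: [-3.141, 0.001, 1.951]
wrist_force: [-0.3, 0.3, -0.9]
width: 0.0561
finger_force: 0.0
```

Run:
```python
from h import *
log(); print(cur()[0],robot.get_obs()["width"])
go([("dial",[417.3,300.7,105],112)])
```

```text
[418.2000025  299.5264204  229.36218706] 0.056116122566196185
dial [-0.0, 0.0, -0.2] [1.5, -0.3, 124.4] rows>=2.5
```

>>> arm_command(targets=[0, 0, 0, 1.5, 0, 60, -0.2, 0, 0, 0, 1.5, 0, 100, -0.2, 0, 0, 0, 1.5, 0, 124, -0.2, 0, 0, 0, 1.5, 0, 124, 1, 0, 0, 0, 1.5, 0, 124, 1, 0, 0, 0, 1.5, 0, 124, 1, 0, 0, 0, 1.5, 0, 124, 1, 0, 0, 0, 1.5, 0, 124, 1, 0, 0, -6, 1.5, 0, 124, 1, 0, 0, -12, 1.5, 0, 124, 1, 0, 0, -18, 1.5, 0, 124, 1, 0, 0, -25, 1.5, 0, 124, 1, 0, 0, -32, 1.5, 0, 124, 1, 0, 0, -39, 1.5, 0, 124, 1, 0, 0, -46, 1.5, 0, 124, 1, 0, 0, -52, 1.5, 0, 124, 1, 0, 0, -58, 1.5, 0, 124, 1, 0, 0, -64, 1.5, 0, 124, 1, 0, 0, -67, 1.5, 0, 124, 1, 0, 0, -69, 1.5, 0, 124, 1])

```text
time: 4.1
tool_pos: [0.4172, 0.3018, 0.1066]
ee_rot: [-3.141, -0.001, -3.125]
wrist_force: [-2.8, -1.0, 3.3]
width: 0.014
finger_force: 29.8
```

Run:
```python
from h import *
log(); o=robot.get_obs(); print(o["wrist_torque"],cur()[0])
go([("up",[417,300,230],178),("A up",[605,-274,230],0.8)])
```

```text
[-0.25722357  0.40794141 -0.33409736] [417.17978306 301.76216381 106.56315165]
up [-0.0, -0.1, 2.9] [0.3, -1.9, -123.4] rows>=2.5
A up [0.1, -0.1, -179.9] [-178.3, -578.8, -123.2] rows>=20.9
```

>>> arm_command(targets=[0, 0, 0, 0, 0, 0, -0.2, 0, 0, 0, 0, 0, 0, -0.2, 0, 0, 0, 0, 0, 0, -0.2, 0, 0, 0, 0, 0, -40, -0.2, 0, 0, 0, 0, 0, -80, -0.2, 0, 0, 0, 0, 0, -123, -0.2, 0, 0, 0, -178, -579, -123, -0.2, 0, 0, 0, -178, -579, -123, -0.2, 0, 0, 0, -178, -579, -123, -0.2, 0, 0, 0, -178, -579, -123, -0.2, 0, 0, 0, -178, -579, -123, -0.2, 0, 0, 0, -178, -579, -123, -0.2, 0, 0, 0, -178, -579, -123, -0.2, 0, 0, 0, -178, -579, -123, -0.2, 0, 0, 0, -178, -579, -123, -0.2, 0, 0, 0, -178, -579, -123, -0.2, 0, 0, 0, -178, -579, -123, -0.2, 0, 0, 0, -178, -579, -123, -0.2, 0, 0, 0, -178, -579, -123, -0.2, 0, 0, 0, -178, -579, -123, -0.2])

```text
time: 6.1
tool_pos: [0.6043, -0.2755, 0.2268]
ee_rot: [3.14, -0.002, -3.129]
wrist_force: [-1.4, 0.6, -0.7]
width: 0.0562
finger_force: 0.0
```

```bash
cat >> h.py <<'E'
def chunks(s,box=(205,390,370,515),zlo=.03):
    W=cloud(s); Z=W[:,:,2]; m=np.zeros(Z.shape,bool); m[box[0]:box[2],box[1]:box[3]]=1
    n,l,st,c=cv2.connectedComponentsWithStats((m&(Z>zlo)&(Z<.055)).astype(np.uint8))
    for i in range(1,n):
        if st[i,4]<60: continue
        P=W[l==i]*1000; (x,y),(w,h),a=cv2.minAreaRect(P[:,:2].astype(np.float32))
        if h>w: a+=90
        a=(a+90)%180-90
        print("chunk px",c[i].round(),"xy",round(x),round(y),"size",round(max(w,h)),round(min(w,h)),"len-yaw",round(a,1))
PO=np.array([568,-94]);PY=8.2
def slot(px,py):
    a=np.deg2rad(PY); return PO+np.array([px*np.cos(a)-py*np.sin(a),px*np.sin(a)+py*np.cos(a)])
E
python3 - <<'E'
from h import *
log(); s=snap("top"); chunks(s); save(s,"pics/dial1.png",(100,270,260,370),4)
print(cur()[0])
go([("A",[605,-274,12],180.8)])
for x in(-57,4,65): print(slot(x,36),slot(x,-36))
E
```

```text
chunk px [428. 243.] xy 604 -273 size 65 36 len-yaw 0.9
chunk px [419. 297.] xy 483 -249 size 28 14 len-yaw -23.2
[ 604.33779282 -273.98010009  227.84942882]
A [0.1, -0.0, 0.0] [-0.8, -0.3, 215.8] rows>=4.3
[506.44811322 -66.49790491] [ 516.71739645 -137.76179353]
[566.82446331 -57.79753995] [ 577.09374654 -129.06142858]
[627.2008134 -49.097175 ] [ 637.47009662 -120.36106362]
```

View pics/dial1.png

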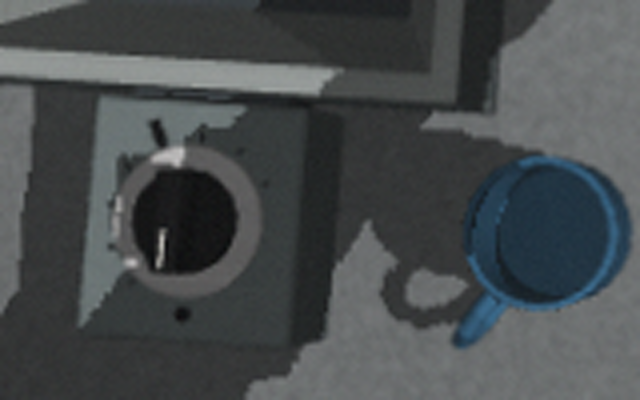

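Run:
```python
from h import *
s=snap("top"); W=cloud(s); Z=W[:,:,2]
m=np.zeros((480,640),bool); m[298:350,120:180]=1
P=W[m&(Z>0.115)&(Z<.14)]*1000; print(len(P),cv2.minAreaRect(P[:,:2].astype(np.float32)))
r=cv2.minAreaRect((W[140:305,70:235][(Z[140:305,70:235]>.12)&(Z[140:305,70:235]<.15)][:,:2]*1000).astype(np.float32)); print(r)
```

```text
224 ((416.3150329589844, 300.32830810546875), (15.792234420776367, 49.85322570800781), 87.67652893066406)
((616.9008178710938, 295.31890869140625), (275.92462158203125, 274.687255859375), 87.87874603271484)
```

>>> arm_command(targets=[0, 0, 0, -1, 0, 50, -0.2, 0, 0, 0, -1, 0, 100, -0.2, 0, 0, 0, -1, 0, 150, -0.2, 0, 0, 0, -1, 0, 195, -0.2, 0, 0, 0, -1, 0, 214, -0.2, 0, 0, 0, -1, 0, 214, 1, 0, 0, 0, -1, 0, 214, 1, 0, 0, 0, -1, 0, 214, 1, 0, 0, 0, -1, 0, 214, 1, 0, 0, 0, -1, 0, 180, 1, 0, 0, 0, -1, 0, 130, 1, 0, 0, 0, -1, 0, 80, 1, 0, 0, 8, 0, 0, 30, 1, 0, 0, 82, 98, 207, 30, 1, 0, 0, 82, 98, 207, 30, 1, 0, 0, 82, 98, 207, 30, 1, 0, 0, 82, 98, 207, 30, 1, 0, 0, 82, 98, 207, 30, 1, 0, 0, 82, 98, 207, 30, 1, 0, 0, 82, 98, 207, 30, 1])

```text
time: 8.2
tool_pos: [0.5032, -0.0677, 0.2004]
ee_rot: [3.139, 0.002, 1.963]
wrist_force: [-0.1, -0.3, -0.6]
width: 0.0355
finger_force: 30.0
```

Run:
```python
from h import *
log(); s=snap("top"); chunks(s)
p=cur()[0]; print(p)
x=slot(-57,36); go([("place",[*x,80],98.2),("up",[*x,180],98.2),("C",[498,-267,180],-13.9),("C",[498,-267,14],-13.9)])
save(s,"pics/t2.png")
```

```text
chunk px [474. 289.] xy 506 -371 size 66 40 len-yaw 0.6
chunk px [427. 294.] xy 495 -267 size 59 40 len-yaw -14.8
chunk px [424. 339.] xy 401 -260 size 60 42 len-yaw 24.1
chunk px [470. 344.] xy 391 -360 size 62 42 len-yaw -4.0
[503.42968789 -68.12929801 200.27916747]
place [0.2, 0.1, 14.0] [0.6, 3.1, 120.3] rows>=2.4
up [0.2, 0.1, 14.0] [0.4, 3.4, 20.3] rows>=1.6
C [0.2, -0.1, 126.1] [-182.1, -80.2, 20.5] rows>=14.7
C [0.2, -0.1, 126.1] [-181.7, -80.6, 186.5] rows>=14.7
```

View pics/t2.png

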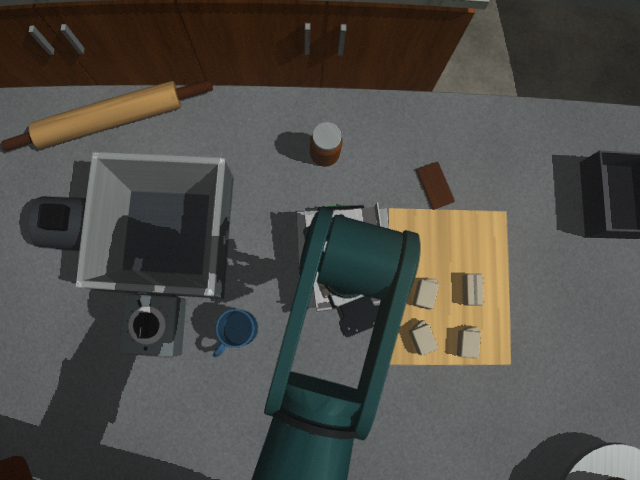

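>>> arm_command(targets=[0, 0, 14, 1, 5, 40, 1, 0, 0, 14, 1, 5, 80, 1, 0, 0, 14, 1, 5, 108, 1, 0, 0, 14, 1, 5, 120, 1, 0, 0, 14, 1, 5, 120, 0.02, 0, 0, 14, 1, 5, 120, 0.02, 0, 0, 14, 1, 5, 80, 0.02, 0, 0, 14, 1, 5, 40, 0.02, 0, 0, 126, -180, -80, 20, -0.2, 0, 0, 126, -180, -80, 20, -0.2, 0, 0, 126, -180, -80, 20, -0.2, 0, 0, 126, -180, -80, 20, -0.2, 0, 0, 126, -180, -80, 20, -0.2, 0, 0, 126, -180, -80, 20, -0.2, 0, 0, 126, -180, -80, 20, -0.2, 0, 0, 126, -180, -80, 20, -0.2, 0, 0, 126, -180, -80, 20, -0.2, 0, 0, 126, -180, -80, 20, -0.2, 0, 0, 126, -180, -80, 20, -0.2, 0, 0, 126, -180, -80, 20, -0.2])

```text
time: 10.25
tool_pos: [0.4994, -0.2661, 0.1797]
ee_rot: [3.14, -0.002, -0.083]
wrist_force: [-0.8, 1.0, -0.4]
width: 0.0563
finger_force: 0.0
```

Run:
```python
from h import *
log(); s=snap("scene"); p=cur()[0]; print(p,cur()[1].as_euler("xyz",degrees=True))
x=slot(-55,-36); go([("C",[496,-267,14],-14.4),("lift",[496,-267,180],-14.4),("sl",[*x,180],98.2),("sl",[*x,80],98.2)])
save(s,"pics/s3.png",(120,170,420,370),2.6)
```

```text
[ 499.44091613 -266.15079493  179.65370939] [ 1.79931676e+02 -1.11581687e-01 -4.96143111e+00]
C [0.1, -0.1, 9.4] [-3.7, 0.9, 165.6] rows>=3.3
lift [0.1, -0.1, 9.4] [-3.4, 1.1, -0.4] rows>=1.1
sl [0.1, -0.0, -103.2] [8.1, -129.9, -0.5] rows>=12.0
sl [0.1, -0.0, -103.2] [7.9, -130.0, 99.5] rows>=12.0
```

View pics/s3.png

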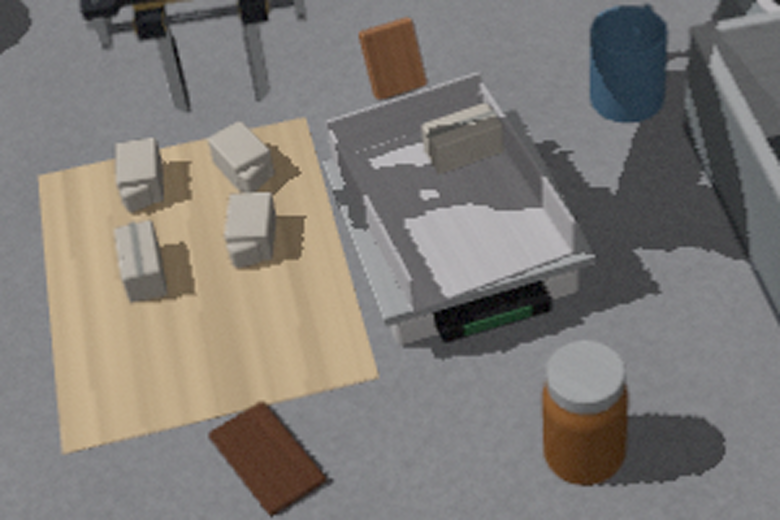

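>>> arm_command(targets=[0, 0, 9.4, -3.5, 1, 45, -0.2, 0, 0, 9.4, -3.5, 1, 95, -0.2, 0, 0, 9.4, -3.5, 1, 140, -0.2, 0, 0, 9.4, -3.5, 1, 165, -0.2, 0, 0, 9.4, -3.5, 1, 165, 1, 0, 0, 9.4, -3.5, 1, 165, 1, 0, 0, 9.4, -3.5, 1, 165, 1, 0, 0, 9.4, -3.5, 1, 165, 1, 0, 0, 9.4, -3.5, 1, 120, 1, 0, 0, 5, -3.5, 1, 70, 1, 0, 0, -4, -3.5, 1, 20, 1, 0, 0, -13, -3.5, 1, -20, 1, 0, 0, -103, 8, -130, -20, 1, 0, 0, -103, 8, -130, -20, 1, 0, 0, -103, 8, -130, -20, 1, 0, 0, -103, 8, -130, -20, 1, 0, 0, -103, 8, -130, -20, 1, 0, 0, -103, 8, -130, -20, 1, 0, 0, -103, 8, -130, -20, 1, 0, 0, -103, 8, -130, -20, 1])

```text
time: 12.3
tool_pos: [0.5174, -0.1366, 0.2001]
ee_rot: [3.139, 0.0, 1.342]
wrist_force: [0.2, 0.0, -0.6]
width: 0.0394
finger_force: 30.0
```

Run:
```python
from h import *
log(); s=snap("top"); chunks(s); p,R=cur(); print(p,R.as_euler("xyz",degrees=True)[2])
x=slot(-55,-36); go([("sl",[*x,180],98.2),("sl",[*x,80],98.2),("up",[*x,180],98.2),("D",[402,-260,180],24.2)])
```

```text
chunk px [475. 290.] xy 505 -371 size 67 38 len-yaw -3.6
chunk px [470. 344.] xy 392 -360 size 61 42 len-yaw -2.7
[ 517.31102121 -136.68795115  200.1166253 ] 77.11280173321352
sl [0.1, 0.1, -21.1] [-0.5, 1.5, 20.1] rows>=2.5
sl [0.1, 0.1, -21.1] [-0.4, 1.2, 120.1] rows>=2.5
up [0.1, 0.1, -21.1] [-0.5, 1.5, 20.1] rows>=2.5
D [0.2, -0.0, 52.9] [-145.9, -85.0, 20.0] rows>=6.2
```

>>> arm_command(targets=[0, 0, -8, 0, 1, 10, 1, 0, 0, -16, 0, 1, 25, 1, 0, 0, -21, 0, 1, 50, 1, 0, 0, -21, 0, 1, 85, 1, 0, 0, -21, 0, 1, 108, 1, 0, 0, -21, 0, 1, 120, 1, 0, 0, -21, 0, 1, 120, -0.06, 0, 0, -21, 0, 1, 120, -0.06, 0, 0, -21, 0, 1, 80, -0.06, 0, 0, -21, 0, 1, 40, -0.06, 0, 0, 53, -146, -85, 20, -0.2, 0, 0, 53, -146, -85, 20, -0.2, 0, 0, 53, -146, -85, 20, -0.2, 0, 0, 53, -146, -85, 20, -0.2, 0, 0, 53, -146, -85, 20, -0.2, 0, 0, 53, -146, -85, 20, -0.2, 0, 0, 53, -146, -85, 20, -0.2, 0, 0, 53, -146, -85, 20, -0.2, 0, 0, 53, -146, -85, 20, -0.2, 0, 0, 53, -146, -85, 20, -0.2])

```text
time: 14.35
tool_pos: [0.4008, -0.2592, 0.18]
ee_rot: [3.139, -0.001, 0.41]
wrist_force: [-0.9, 0.1, 0.1]
width: 0.0565
finger_force: 0.0
```

Run:
```python
from h import *
log(); s=snap("scene"); save(s,"pics/s4.png",(120,170,420,370),2.6); p,R=cur(); print(p,R.as_euler("xyz",degrees=True)[2])
x=slot(6,36); go([("D",[402,-260,14],24.2),("sl",[*x,200],98.2),("sl",[*x,80],98.2)])
```

```text
[ 400.77391419 -259.12109222  179.75997775] 23.59010994415657
D [0.1, -0.1, -0.6] [0.6, 0.9, 165.8] rows>=3.3
sl [0.2, 0.0, -74.6] [234.7, -117.5, -20.2] rows>=8.7
sl [0.2, 0.0, -74.6] [234.6, -117.7, 99.8] rows>=8.7
```

View pics/s4.png

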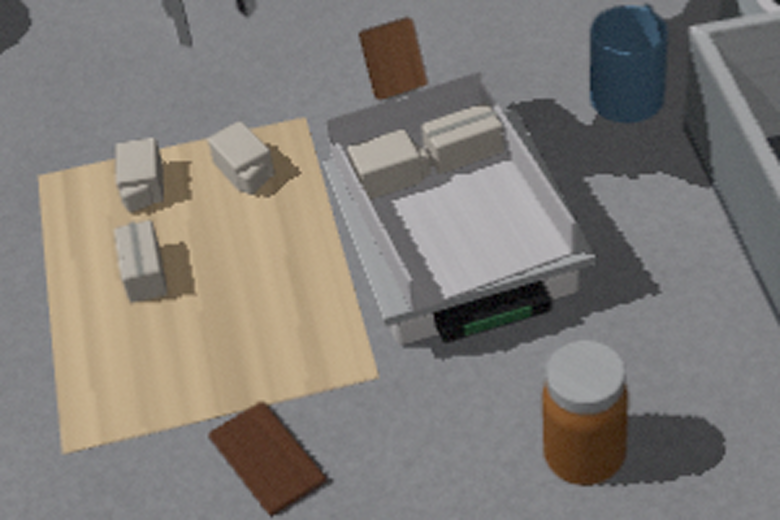

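Two chunks lie neatly in the pan's rear row, and three remain on the board. Next is D.

>>> arm_command(targets=[0, 0, 0, 1, 1, 45, -0.2, 0, 0, 0, 1, 1, 95, -0.2, 0, 0, 0, 1, 1, 140, -0.2, 0, 0, 0, 1, 1, 165, -0.2, 0, 0, 0, 1, 1, 165, 1, 0, 0, 0, 1, 1, 165, 1, 0, 0, 0, 1, 1, 165, 1, 0, 0, 0, 1, 1, 165, 1, 0, 0, 0, 1, 1, 120, 1, 0, 0, -8, 1, 1, 70, 1, 0, 0, -16, 1, 1, 20, 1, 0, 0, -24, 40, -20, -20, 1, 0, 0, -75, 235, -118, -20, 1, 0, 0, -75, 235, -118, -20, 1, 0, 0, -75, 235, -118, -20, 1, 0, 0, -75, 235, -118, -20, 1, 0, 0, -75, 235, -118, -20, 1, 0, 0, -75, 235, -118, -20, 1, 0, 0, -75, 235, -118, -20, 1, 0, 0, -75, 235, -118, -20, 1])

```text
time: 16.4
tool_pos: [0.5689, -0.057, 0.1994]
ee_rot: [3.14, 0.001, 1.716]
wrist_force: [0.6, 0.7, -0.8]
width: 0.0399
finger_force: 29.8
```

Run:
```python
from h import *
log(); s=snap("top"); chunks(s); p,R=cur(); print(p,R.as_euler("xyz",degrees=True)[2])
x=slot(6,36); go([("sl",[*x,80],98.2),("up",[*x,180],98.2),("B",[506,-371,180],0)])
```

```text
chunk px [474. 289.] xy 506 -371 size 66 40 len-yaw 1.0
chunk px [470. 344.] xy 390 -360 size 59 40 len-yaw -4.2
[568.69825302 -57.29684872 199.29080835] 98.32826626925508
sl [0.1, 0.0, 0.1] [-0.2, -0.1, 119.3] rows>=2.4
up [0.1, 0.0, 0.1] [-0.2, 0.1, 19.3] rows>=0.4
B [0.1, -0.0, 98.3] [-301.3, -107.5, 19.4] rows>=11.4
```

>>> arm_command(targets=[0, 0, 0, 0, 0, 40, 1, 0, 0, 0, 0, 0, 80, 1, 0, 0, 0, 0, 0, 107, 1, 0, 0, 0, 0, 0, 119, 1, 0, 0, 0, 0, 0, 119, -0.06, 0, 0, 0, 0, 0, 119, -0.06, 0, 0, 0, 0, 0, 80, -0.06, 0, 0, 0, 0, 0, 40, -0.06, 0, 0, 98, -301, -107, 20, -0.2, 0, 0, 98, -301, -107, 20, -0.2, 0, 0, 98, -301, -107, 20, -0.2, 0, 0, 98, -301, -107, 20, -0.2, 0, 0, 98, -301, -107, 20, -0.2, 0, 0, 98, -301, -107, 20, -0.2, 0, 0, 98, -301, -107, 20, -0.2, 0, 0, 98, -301, -107, 20, -0.2, 0, 0, 98, -301, -107, 20, -0.2, 0, 0, 98, -301, -107, 20, -0.2, 0, 0, 98, -301, -107, 20, -0.2, 0, 0, 98, -301, -107, 20, -0.2])

```text
time: 18.45
tool_pos: [0.5078, -0.3712, 0.1802]
ee_rot: [3.14, -0.002, 0.004]
wrist_force: [-0.1, -0.6, -0.7]
width: 0.0564
finger_force: 0.0
```

Run:
```python
from h import *
log(); p,R=cur(); print(p,R.as_euler("xyz",degrees=True)[2])
x=slot(6,-36); go([("B",[506,-371,14],0.5),("sl",[*x,200],98.2),("sl",[*x,80],98.2)])
```

```text
[ 507.79434896 -371.16968954  180.21831385] 0.20516350927259946
B [0.1, -0.1, -0.3] [-2.2, -0.5, 166.2] rows>=3.3
sl [0.2, -0.0, -98.0] [72.2, -242.1, -20.1] rows>=11.4
sl [0.2, -0.0, -98.0] [71.9, -242.3, 99.9] rows>=11.4
```

>>> arm_command(targets=[0, 0, 0, -2, 0, 45, -0.2, 0, 0, 0, -2, 0, 95, -0.2, 0, 0, 0, -2, 0, 140, -0.2, 0, 0, 0, -2, 0, 166, -0.2, 0, 0, 0, -2, 0, 166, 1, 0, 0, 0, -2, 0, 166, 1, 0, 0, 0, -2, 0, 166, 1, 0, 0, 0, -2, 0, 166, 1, 0, 0, 0, -2, 0, 120, 1, 0, 0, -8, -2, 0, 70, 1, 0, 0, -16, 0, -10, 20, 1, 0, 0, -24, 10, -40, -20, 1, 0, 0, -98, 72, -242, -20, 1, 0, 0, -98, 72, -242, -20, 1, 0, 0, -98, 72, -242, -20, 1, 0, 0, -98, 72, -242, -20, 1, 0, 0, -98, 72, -242, -20, 1, 0, 0, -98, 72, -242, -20, 1, 0, 0, -98, 72, -242, -20, 1, 0, 0, -98, 72, -242, -20, 1])

```text
time: 20.45
tool_pos: [0.5778, -0.1274, 0.2005]
ee_rot: [3.139, 0.001, 1.635]
wrist_force: [0.0, -0.4, -0.7]
width: 0.0356
finger_force: 30.0
```

Run:
```python
from h import *
log(); s=snap("top"); chunks(s); p,R=cur(); print(p,R.as_euler("xyz",degrees=True)[2])
x=slot(6,-36); go([("sl",[*x,80],98.2),("up",[*x,180],98.2),("E",[392,-360,180],-4)])
```

```text
chunk px [470. 344.] xy 389 -360 size 58 41 len-yaw -3.4
[ 577.76911999 -127.522491    200.41831111] 93.8615777163027
sl [0.2, 0.1, -4.3] [-1.2, 0.9, 120.4] rows>=2.4
up [0.2, 0.1, -4.3] [-1.3, 1.2, 20.4] rows>=0.5
E [0.2, -0.1, 97.9] [-219.4, -201.1, 20.1] rows>=11.4
```

>>> arm_command(targets=[0, 0, -4.3, -1, 1, 40, 1, 0, 0, -4.3, -1, 1, 80, 1, 0, 0, -4.3, -1, 1, 108, 1, 0, 0, -4.3, -1, 1, 120, 1, 0, 0, -4.3, -1, 1, 120, 0, 0, 0, -4.3, -1, 1, 120, 0, 0, 0, -4.3, -1, 1, 80, 0, 0, 0, -4.3, -1, 1, 40, 0, 0, 0, 98, -219, -201, 20, -0.2, 0, 0, 98, -219, -201, 20, -0.2, 0, 0, 98, -219, -201, 20, -0.2, 0, 0, 98, -219, -201, 20, -0.2, 0, 0, 98, -219, -201, 20, -0.2, 0, 0, 98, -219, -201, 20, -0.2, 0, 0, 98, -219, -201, 20, -0.2, 0, 0, 98, -219, -201, 20, -0.2, 0, 0, 98, -219, -201, 20, -0.2, 0, 0, 98, -219, -201, 20, -0.2, 0, 0, 98, -219, -201, 20, -0.2, 0, 0, 98, -219, -201, 20, -0.2])

```text
time: 22.5
tool_pos: [0.3896, -0.3585, 0.1802]
ee_rot: [3.139, -0.002, -0.09]
wrist_force: [-0.2, -0.5, 0.3]
width: 0.0564
finger_force: 0.0
```

Run:
```python
from h import *
log(); p,R=cur(); print(p,R.as_euler("xyz",degrees=True)[2])
s=snap("scene"); save(s,"pics/s5.png",(120,170,420,370),2.6)
x=slot(66,0); go([("E",[391,-360,14],-3.5),("sl",[*x,200],98.2),("sl",[*x,80],98.2)])
```

```text
[ 389.59101039 -358.47062592  180.23539384] -5.143468182376653
E [0.1, -0.1, -1.8] [1.1, 1.0, 166.2] rows>=3.3
sl [0.2, 0.0, -103.5] [217.3, -295.3, -20.0] rows>=12.1
sl [0.2, 0.0, -103.5] [217.0, -295.6, 100.0] rows>=12.1
```

View pics/s5.png

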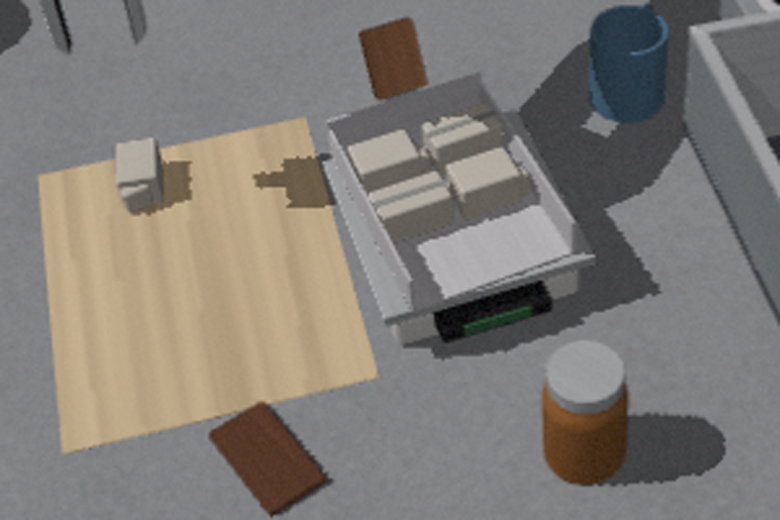

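Four chunks are in the pan in two tidy rows. The last one, E, is at crop (138,172).

>>> arm_command(targets=[0, 0, -1.8, 1, 1, 45, -0.2, 0, 0, -1.8, 1, 1, 95, -0.2, 0, 0, -1.8, 1, 1, 140, -0.2, 0, 0, -1.8, 1, 1, 166, -0.2, 0, 0, -1.8, 1, 1, 166, 1, 0, 0, -1.8, 1, 1, 166, 1, 0, 0, -1.8, 1, 1, 166, 1, 0, 0, -1.8, 1, 1, 166, 1, 0, 0, -1.8, 1, 1, 120, 1, 0, 0, -8, 1, 1, 70, 1, 0, 0, -16, 20, -20, 20, 1, 0, 0, -24, 40, -50, -20, 1, 0, 0, -103, 217, -295, -20, 1, 0, 0, -103, 217, -295, -20, 1, 0, 0, -103, 217, -295, -20, 1, 0, 0, -103, 217, -295, -20, 1, 0, 0, -103, 217, -295, -20, 1, 0, 0, -103, 217, -295, -20, 1, 0, 0, -103, 217, -295, -20, 1, 0, 0, -103, 217, -295, -20, 1])

```text
time: 24.55
tool_pos: [0.6313, -0.0792, 0.1996]
ee_rot: [3.139, 0.0, 1.547]
wrist_force: [0.3, -1.2, -1.2]
width: 0.0404
finger_force: 29.7
```

Run:
```python
from h import *
log(); p,R=cur(); print(p,R.as_euler("xyz",degrees=True)[2])
x=slot(65,0); go([("sl",[*x,80],98.2),("up",[*x,180],98.2)])
# fit a kinematic model from the logged poses
from scipy.optimize import least_squares
L=[eval(l.replace("np.float64","")) for l in open("log.txt")]
Q=np.array([l[0] for l in L]);P=np.array([l[1] for l in L]);E=[l[2] for l in L]
rz=lambda a:Ro.from_euler("z",a); ry=lambda a:Ro.from_euler("y",a)
def fk(q,k):
    h,a1,L1,L2,d,off,a3=k
    # planar: J2 from vertical, J3 adds, J4 roll, J5 pitch, J6 roll
    A=rz(q[0]); p=A.apply([a1,off,h]); A=A*ry(q[1]); p=p+A.apply([0,0,L1]); A=A*ry(q[2]); p=p+A.apply([a3,0,L2]); 
    A=A*rz(q[3])*ry(q[4]); p=p+A.apply([0,0,d]); A=A*rz(q[5]); return p,A
f=lambda k:np.concatenate([fk(q,k)[0]-p for q,p in zip(Q,P)])
r=least_squares(f,[.3,0,.4,.4,.2,.05,0]); print(np.round(r.x,4),np.abs(r.fun).max())
for q,e in list(zip(Q,E))[:3]:
    print((fk(q,r.x)[1].inv()*Ro.from_euler("xyz",e)).as_rotvec(degrees=True).round(1))
np.save("kin.npy",r.x)
print(Q[:,4].round(2),Q[:,3].round(2))
```

```text
[631.32726936 -79.21066711 199.64255538] 88.6142873564835
sl [0.1, 0.0, -9.6] [-5.5, 0.9, 119.6] rows>=2.4
up [0.1, 0.0, -9.6] [-5.5, 1.1, 19.6] rows>=1.1
[ 0.1526 -0.      0.449   0.4998  0.3506  0.0566  0.1007] 5.697370492052656e-10
[-0.  0. 90.]
[-0.  0. 90.]
[-0.  0. 90.]
[1.68 1.73 1.48 1.78 1.67 1.63 1.67 1.63 1.67 1.66 1.68 1.63 1.7 ] [ 0. -0. -0.  0. -0. -0. -0. -0. -0.  0. -0.  0.  0.]
```

```bash
cat >> h.py <<'E'
k0=np.load("kin.npy") if __import__("os").path.exists("kin.npy") else None
def panpose(origin,yaw,tilt):
    return np.array(origin,float),Ro.from_euler("z",yaw,degrees=True)*Ro.from_euler("y",tilt,degrees=True)
RG=Ro.from_matrix(np.array([[0,1,0],[.9063,0,.4226],[.4226,0,-.9063]]).T)  # tool in pan
DEEP=22.
def hand(o,Rp,back=0):
    """TCP pose holding the pan at pose o,Rp"""
    R=Rp*RG; return o+Rp.apply([-123,0,83.5])+R.apply([0,0,DEEP-back]),R
def nosepose(nose,yaw,tilt):
    o,Rp=panpose([0,0,0],yaw,tilt); return np.array(nose)-Rp.apply([100,0,3]),Rp
E
python3 - <<'E'
from h import *
o,Rp=panpose([568,-94,60],8.2,0)
p1,R1=hand(o,Rp,90); p2,R2=hand(o,Rp)
print(p1,p2); go([("pre",p1,R1),("grasp",p2,R2)])
E
```

```text
[ 417.81410175 -115.64211855  205.12931058] [ 455.45980714 -110.21728953  123.5611054 ]
pre [-24.8, 2.1, -9.4] [-41.6, -212.6, -6.0] rows>=4.3
grasp [-24.8, 2.1, -9.4] [-35.2, -175.2, 75.7] rows>=3.9
```

>>> arm_command(targets=[0, 0, -9.6, -5.5, 0, 40, 1, 0, 0, -9.6, -5.5, 0, 80, 1, 0, 0, -9.6, -5.5, 0, 107, 1, 0, 0, -9.6, -5.5, 0, 119, 1, 0, 0, -9.6, -5.5, 0, 119, -0.06, 0, 0, -9.6, -5.5, 0, 119, -0.06, 0, 0, -9.6, -5.5, 0, 80, -0.06, 0, 0, -9.6, -5.5, 0, 40, -0.06, 0, 0, -9.6, -5.5, 0, -6, -0.06, -24.8, 2.1, -9.4, -41.5, -212.5, -6, -0.06, -24.8, 2.1, -9.4, -41.5, -212.5, -6, -0.06, -24.8, 2.1, -9.4, -41.5, -212.5, -6, -0.06, -24.8, 2.1, -9.4, -41.5, -212.5, -6, -0.06, -24.8, 2.1, -9.4, -41.5, -212.5, -6, -0.06, -24.8, 2.1, -9.4, -41.5, -212.5, -6, -0.06, -24.8, 2.1, -9.4, -41.5, -212.5, -6, -0.06, -24.8, 2.1, -9.4, -41.5, -212.5, -6, -0.06])

```text
time: 26.25
tool_pos: [0.4171, -0.1161, 0.2061]
ee_rot: [2.706, 0.001, 1.704]
wrist_force: [-0.1, -0.2, -0.4]
width: 0.0499
finger_force: 0.0
```

Run:
```python
from h import *
log(); p,R=cur(); print(p,R.as_euler("xyz",degrees=True))
s=snap("scene"); save(s,"pics/s6.png",(170,110,400,320),2.6)
o,Rp=panpose([568,-94,60],8.2,0); p2,R2=hand(o,Rp); go([("grasp",p2,R2)])
W=cloud(s)*1000; a=np.deg2rad(8.2); D=W-[568,-94,60]; X=D[...,0]*np.cos(a)+D[...,1]*np.sin(a); Y=-D[...,0]*np.sin(a)+D[...,1]*np.cos(a)
m=(D[...,2]>52)&(D[...,2]<107)&(X<-95)&(X>-150)&(abs(Y)<40)
print("handle front face: n",m.sum(),"Y range",np.percentile(Y[m],[2,98]),"offset along normal",np.percentile((X[m]+123)*.906+(D[...,2][m]-83.5)*.423,[10,50,90]))
from scipy.optimize import least_squares
L=[eval(l.replace("np.float64","")) for l in open("log.txt")]
rz=lambda a:Ro.from_euler("z",a); ry=lambda a:Ro.from_euler("y",a)
def fk(q,k):
    h,a1,L1,L2,d,off,a3=k
    A=rz(q[0]); p=A.apply([a1,off,h]); A=A*ry(q[1]); p=p+A.apply([0,0,L1]); A=A*ry(q[2]); p=p+A.apply([a3,0,L2])
    A=A*rz(q[3])*ry(q[4]); p=p+A.apply([0,0,d]); A=A*rz(q[5]+np.pi/2); return p,A
f=lambda k:np.concatenate([fk(l[0],k)[0]-l[1] for l in L])
r=least_squares(f,k0); print(np.round(r.x,4),np.abs(r.fun).max()); np.save("kin.npy",r.x)
q=L[-1][0]; print(np.round(q,3),(fk(q,r.x)[1].inv()*Ro.from_euler("xyz",L[-1][2])).as_rotvec())
# IK for tip candidates
lo=np.array([-3.1,-.76,.27,-1.08,.17,-2.57]);hi=np.array([3.1,2.03,2.55,4.22,2.65,2.57])
def ik(p,R,q0):
    g=lambda q:np.r_[(fk(q,r.x)[0]-p/1000)*5,(R.inv()*fk(q,r.x)[1]).as_rotvec()]
    s=least_squares(g,np.clip(q0,lo+.01,hi-.01),bounds=(lo,hi)); return s.x,np.abs(s.fun).max()
C=np.array([617,295])
for yaw in (0,30,45,60,90):
    c,sn=np.cos(np.deg2rad(yaw)),np.sin(np.deg2rad(yaw)); q0=np.array(q); q0[0]=.3
    for tilt in(0,25,50,60):
        for b in(20,):
            o,Rp=nosepose([C[0]-b*c,C[1]-b*sn,160],yaw,tilt); qq,e=ik(*hand(o,Rp),q0); q0=qq
            print(yaw,tilt,np.round(qq,2),"err",round(e,4))
```

```text
[ 417.09101448 -116.11384457  206.10316143] [1.55020162e+02 7.86388829e-02 9.76117317e+01]
grasp [-0.1, 0.3, -0.5] [0.5, 0.6, 90.7] rows>=1.8
handle front face: n 537 Y range [-22.44129694  26.17716432] offset along normal [0.57791147 4.07717742 7.5838916 ]
[0.1526 0.     0.449  0.4998 0.3506 0.0566 0.1007] 2.7755575615628914e-16
[-0.653 -0.493  1.912  0.306  1.411 -0.787] [-3.33066907e-16  0.00000000e+00 -1.24900090e-16]
0 0 [ 0.75 -0.31  1.76 -0.3   1.37  0.76] err 0.0
0 25 [0.49 0.02 1.24 0.   1.88 0.49] err 0.0
0 50 [0.34 0.52 0.57 0.23 2.45 0.49] err 0.0
0 60 [0.3  0.74 0.27 0.41 2.65 0.62] err 0.0302
30 0 [ 0.16 -0.49  1.88  0.15  1.34 -0.37] err 0.0
30 25 [ 0.3  -0.03  1.3  -0.    1.88 -0.22] err 0.0
30 50 [ 0.37  0.54  0.56 -0.1   2.48 -0.22] err 0.0
30 60 [ 0.39  0.73  0.28 -0.18  2.65 -0.28] err 0.0844
45 0 [-0.09 -0.38  1.81  0.33  1.43 -0.88] err 0.0
45 25 [ 0.21  0.    1.26 -0.    1.88 -0.57] err 0.0
45 50 [ 0.38  0.53  0.56 -0.26  2.44 -0.56] err 0.0
45 60 [ 0.43  0.74  0.27 -0.44  2.63 -0.69] err 0.0409
60 0 [-0.22 -0.19  1.67  0.42  1.52 -1.25] err 0.0
60 25 [ 0.14  0.07  1.2  -0.    1.88 -0.9 ] err 0.0
60 50 [ 0.4   0.52  0.58 -0.37  2.36 -0.88] err 0.0
60 60 [ 0.47  0.74  0.27 -0.62  2.55 -1.03] err 0.0148
90 0 [-0.23  0.25  1.21  0.43  1.76 -1.74] err 0.0
90 25 [ 0.08  0.27  0.97 -0.    1.91 -1.49] err 0.0
90 50 [ 0.41  0.47  0.64 -0.48  2.15 -1.4 ] err 0.0
90 60 [ 0.52  0.6   0.49 -0.7   2.25 -1.44] err 0.0
```

View pics/s6.png

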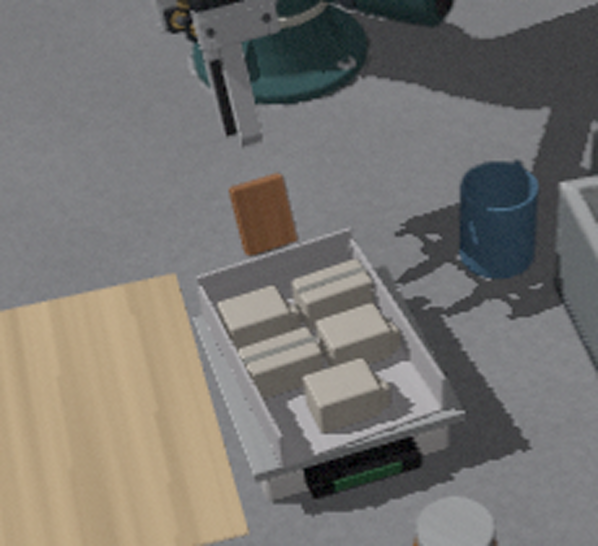

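All five chunks are in the pan standing on the scale, and the gripper is tilted above the handle. Next I grasp and lift a little.

>>> arm_command(targets=[0, 0, -0.5, 0.5, 0.5, 45, -0.06, 0, 0, -0.5, 0.5, 0.5, 80, -0.06, 0, 0, -0.5, 0.5, 0.5, 90, -0.06, 0, 0, -0.5, 0.5, 0.5, 90, 1, 0, 0, -0.5, 0.5, 0.5, 90, 1, 0, 0, -0.5, 0.5, 0.5, 90, 1, 0, 0, -0.5, 0.5, 0.5, 90, 1, 0, 0, -0.5, 0.5, 0.5, 90, 1, 0, 0, -0.5, 0.5, 2.5, 85.5, 1, 0, 0, -0.5, 0.5, 5, 81, 1, 0, 0, -0.5, 0.5, 9, 72, 1, 0, 0, -0.5, 0.5, 13, 63, 1, 0, 0, -0.5, 0.5, 17, 54, 1, 0, 0, -0.5, 0.5, 17, 54, 1])

```text
time: 27.7
tool_pos: [0.4549, -0.111, 0.1654]
ee_rot: [2.704, 0.006, 1.711]
wrist_force: [0.7, -0.4, -5.4]
width: 0.0136
finger_force: 30.0
```

Run:
```python
from h import *
p,R=cur(); print(p,R.as_euler("xyz",degrees=True)); o=robot.get_obs(); print(o["wrist_force"],o["wrist_torque"])
s=snap("scene"); save(s,"pics/s7.png",(170,110,400,320),2.6)
```

```text
[ 454.87485796 -110.97332459  165.43646449] [154.9236938    0.34722869  98.02204515]
[ 0.67641494 -0.40744734 -5.3689522 ] [-0.25082618  1.03020775 -0.02992597]
```

View pics/s7.png

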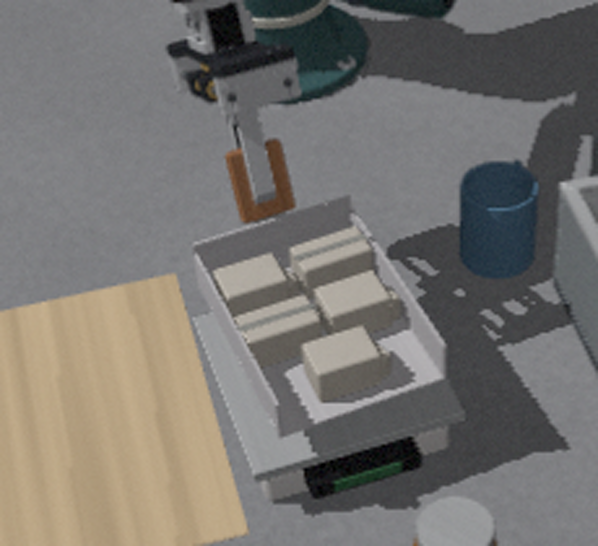

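Run:
```python
from h import *
s=snap("top"); 
for n in("scene","top"):
    s=snap(n); W=cloud(s)*1000; a=np.deg2rad(8.2); D=W-[568,-94,0]; X=D[...,0]*np.cos(a)+D[...,1]*np.sin(a); Y=-D[...,0]*np.sin(a)+D[...,1]*np.cos(a); Z=D[...,2]
    for x0 in range(-100,100,20):
        r=[]
        for sg in(1,-1):
            m=(X>x0)&(X<x0+20)&(abs(Y*sg-73)<12)&(Z>60); r.append(round(np.percentile(Z[m],97)) if m.sum()>5 else None)
        m=(X>x0)&(X<x0+20)&(abs(Y)<66)&(Z>60); r.append(round(np.percentile(Z[m],4)) if m.sum()>5 else None)
        print(n,x0,r)
```

```text
scene -100 [151, 149, 113]
scene -80 [142, 141, 122]
scene -60 [141, 140, 111]
scene -40 [140, 140, 111]
scene -20 [142, 140, 115]
scene 0 [141, 141, 111]
scene 20 [140, 140, 100]
scene 40 [141, 140, 99]
scene 60 [140, 140, 60]
scene 80 [140, 140, 60]
top -100 [139, 140, 99]
top -80 [141, 141, 100]
top -60 [141, 142, 125]
top -40 [140, 140, 98]
top -20 [140, 140, 100]
top 0 [139, 141, 109]
top 20 [140, 140, 98]
top 40 [140, 138, 98]
top 60 [141, 140, 98]
top 80 [138, 139, 98]
```

Run:
```python
from h import *
p,R=cur(); 
o0=np.array([568,-94,100.]); y0=8.2
o1,_=nosepose([615.6,255,165],88,0); print(o1)
# travel: TCP linear, yaw linear
t0,_=hand(*panpose([568,-94,165],y0,0)); t1,_=hand(*panpose(o1,88,0)); t0b,_=hand(*panpose(o0,y0,0)); d=p-t0b
print(d,t0,t1)
for i,s in enumerate([0]*5+list((np.arange(1,16)+.0)/24)):
    z=min(13*(i+1),65)-65
    yaw=y0+(88-y0)*s; t=t0+(t1-t0)*s+[0,0,z]+d; Rt=Ro.from_euler("z",yaw,degrees=True)*RG
    D=R.inv()*Rt; print(np.round(np.r_[D.as_rotvec(degrees=True),R.inv().apply(t-p)],1).tolist())
```

```text
[612.11005033 155.0609173  162.        ]
[-2.26969005  0.0987871  -1.58767474] [ 455.45980714 -110.21728953  228.5611054 ] [608.14188463  41.42751926 225.5611054 ]
[-0.2, 0.2, -0.1, -0.0, 5.5, -11.8]
[-0.2, 0.2, -0.1, -0.1, 10.9, -23.6]
[-0.2, 0.2, -0.1, -0.1, 16.4, -35.4]
[-0.2, 0.2, -0.1, -0.1, 21.8, -47.2]
[-0.2, 0.2, -0.1, -0.2, 27.3, -59.0]
[-0.2, 1.6, -3.1, 5.2, 33.7, -55.9]
[-0.2, 3.0, -6.1, 10.6, 40.2, -52.8]
[-0.2, 4.4, -9.1, 15.9, 46.7, -49.7]
[-0.2, 5.8, -12.2, 21.3, 53.1, -46.6]
[-0.2, 7.2, -15.2, 26.7, 59.6, -43.4]
[-0.2, 8.6, -18.2, 32.0, 66.1, -40.3]
[-0.2, 10.0, -21.2, 37.4, 72.6, -37.2]
[-0.2, 11.4, -24.2, 42.8, 79.0, -34.1]
[-0.2, 12.8, -27.2, 48.1, 85.5, -31.0]
[-0.2, 14.2, -30.3, 53.5, 92.0, -27.9]
[-0.2, 15.6, -33.3, 58.9, 98.5, -24.8]
[-0.3, 17.0, -36.3, 64.2, 104.9, -21.7]
[-0.3, 18.4, -39.3, 69.6, 111.4, -18.5]
[-0.3, 19.8, -42.3, 75.0, 117.9, -15.4]
[-0.3, 21.2, -45.3, 80.3, 124.4, -12.3]
```

>>> arm_command(targets=[0, 0, 0, 0, 5, -12, 1, 0, 0, 0, 0, 11, -24, 1, 0, 0, 0, 0, 16, -35, 1, 0, 0, 0, 0, 22, -47, 1, 0, 0, 0, 0, 27, -59, 1, 0, 1.4, -3, 5, 34, -56, 1, 0, 2.8, -6, 11, 40, -53, 1, 0, 4.2, -9, 16, 47, -50, 1, 0, 5.6, -12, 21, 53, -47, 1, 0, 7, -15, 27, 60, -43, 1, 0, 8.4, -18, 32, 66, -40, 1, 0, 9.8, -21, 37, 73, -37, 1, 0, 11.2, -24, 43, 79, -34, 1, 0, 12.6, -27, 48, 85, -31, 1, 0, 14, -30, 53, 92, -28, 1, 0, 15.4, -33, 59, 98, -25, 1, 0, 16.8, -36, 64, 105, -22, 1, 0, 18.2, -39, 70, 111, -18.5, 1, 0, 19.6, -42, 75, 118, -15.5, 1, 0, 21, -45, 80, 124, -12, 1])

```text
time: 29.9
tool_pos: [0.5503, -0.0166, 0.2266]
ee_rot: [2.71, 0.004, 2.579]
wrist_force: [-0.1, -0.6, -6.1]
width: 0.014
finger_force: 30.0
```

Run:
```python
from h import *
p,R=cur(); Rp=R*RG.inv(); e=Rp.as_euler("xyz",degrees=True); print(p,e,robot.get_obs()["width"])
o1,_=nosepose([615.6,255,165],88,0); t1,_=hand(*panpose(o1,88,0))
for i in range(1,12):
    s=i/11; Rt=Ro.from_euler("z",e[2]+(88-e[2])*s,degrees=True)*RG; t=p+(t1-p)*s
    D=R.inv()*Rt; print(np.round(np.r_[D.as_rotvec(degrees=True),R.inv().apply(t-p)],1).tolist())
```

```text
[550.28210057 -16.58387166 226.63580416] [-0.21790363  0.25913797 57.76981656] 0.014014903916380375
[-0.3, 1.4, -2.4, -1.6, 6.6, 3.1]
[-0.3, 2.5, -4.9, -3.3, 13.1, 6.3]
[-0.3, 3.7, -7.4, -4.9, 19.7, 9.4]
[-0.3, 4.8, -9.9, -6.5, 26.2, 12.5]
[-0.3, 6.0, -12.4, -8.2, 32.8, 15.7]
[-0.3, 7.1, -14.9, -9.8, 39.3, 18.8]
[-0.3, 8.3, -17.4, -11.5, 45.9, 21.9]
[-0.3, 9.4, -19.9, -13.1, 52.4, 25.1]
[-0.3, 10.6, -22.3, -14.7, 59.0, 28.2]
[-0.3, 11.8, -24.8, -16.4, 65.6, 31.4]
[-0.3, 12.9, -27.3, -18.0, 72.1, 34.5]
```

>>> arm_command(targets=[0, 1.2, -2.5, -2, 7, 3, 1, 0, 2.4, -5, -3, 13, 6, 1, 0, 3.6, -7.5, -5, 20, 9.5, 1, 0, 4.7, -10, -6.5, 26, 12.5, 1, 0, 5.8, -12.5, -8, 33, 15.5, 1, 0, 7, -15, -10, 39, 19, 1, 0, 8.2, -17.5, -11.5, 46, 22, 1, 0, 9.4, -20, -13, 52, 25, 1, 0, 10.5, -22.4, -15, 59, 28, 1, 0, 11.7, -24.9, -16.5, 65.5, 31, 1, 0, 12.8, -27.3, -18, 72, 34.5, 1, 0, 12.8, -27.3, -18, 72, 34.5, 1, 0, 12.8, -27.3, -18, 72, 34.5, 1])

```text
time: 31.2
tool_pos: [0.6071, 0.0419, 0.2241]
ee_rot: [2.709, -0.003, 3.104]
wrist_force: [0.7, 0.3, -5.4]
width: 0.014
finger_force: 30.0
```

```bash
cat > tip.py <<'E'
from h import *
import sys
from scipy.optimize import least_squares
p,R=cur(); Rp=R*RG.inv(); e=Rp.as_euler("ZYX",degrees=True); print(p,e,robot.get_obs()["width"])
# nose position from the measured tool pose
g=hand(np.zeros(3),Ro.identity())[0]; o=p-Rp.apply(g); print("origin",o,"nose",o+Rp.apply([100,0,3]))
nose0=o+Rp.apply([100,0,3]); n1=np.array(eval(sys.argv[1])); tilts=eval(sys.argv[2])
for i,t in enumerate(tilts):
    s=min(1,(i+1)/6); oo,RR=nosepose(nose0+(n1-nose0)*s,float(sys.argv[3]),t); pt,Rt=hand(oo,RR); D=R.inv()*Rt
    print(t,np.round(np.r_[D.as_rotvec(degrees=True),R.inv().apply(pt-p)],1).tolist())
E
python3 tip.py "[615.6,255,160]" "list(range(4,32,4))+list(range(31,58,2))" 88
python3 - <<'E'
from h import *
s=snap("top"); save(s,"pics/t8.png",(60,90,460,390),2)
E
```

```text
[607.13142133  41.86329903 224.13679911] [87.82560895  0.21753056  0.15999122] 0.013993864783241465
origin [611.25888863 155.24886561 160.14471432] nose [615.06178192 255.18720662 162.76501946]
4 [3.8, -0.1, -0.2, -0.5, 9.7, -10.4]
8 [7.8, -0.1, -0.2, -0.6, 20.8, -20.6]
12 [11.8, -0.1, -0.2, -0.6, 32.5, -30.0]
16 [15.8, -0.1, -0.2, -0.6, 45.0, -38.6]
20 [19.8, -0.1, -0.2, -0.6, 58.0, -46.3]
24 [23.8, -0.1, -0.2, -0.7, 71.5, -53.0]
28 [27.8, -0.1, -0.2, -0.6, 85.7, -59.2]
31 [30.8, -0.1, -0.2, -0.6, 96.7, -63.1]
33 [32.8, -0.1, -0.2, -0.5, 104.1, -65.4]
35 [34.8, -0.1, -0.2, -0.5, 111.6, -67.5]
37 [36.8, -0.1, -0.2, -0.5, 119.1, -69.3]
39 [38.8, -0.1, -0.2, -0.4, 126.7, -70.8]
41 [40.8, -0.1, -0.2, -0.4, 134.3, -72.1]
43 [42.8, -0.2, -0.2, -0.4, 142.0, -73.1]
45 [44.8, -0.2, -0.2, -0.3, 149.8, -73.8]
47 [46.8, -0.2, -0.2, -0.3, 157.5, -74.3]
49 [48.8, -0.2, -0.2, -0.3, 165.2, -74.5]
51 [50.8, -0.2, -0.2, -0.2, 173.0, -74.4]
53 [52.8, -0.2, -0.2, -0.2, 180.7, -74.0]
55 [54.8, -0.2, -0.2, -0.2, 188.5, -73.4]
57 [56.8, -0.2, -0.2, -0.2, 196.2, -72.5]
```

View pics/t8.png

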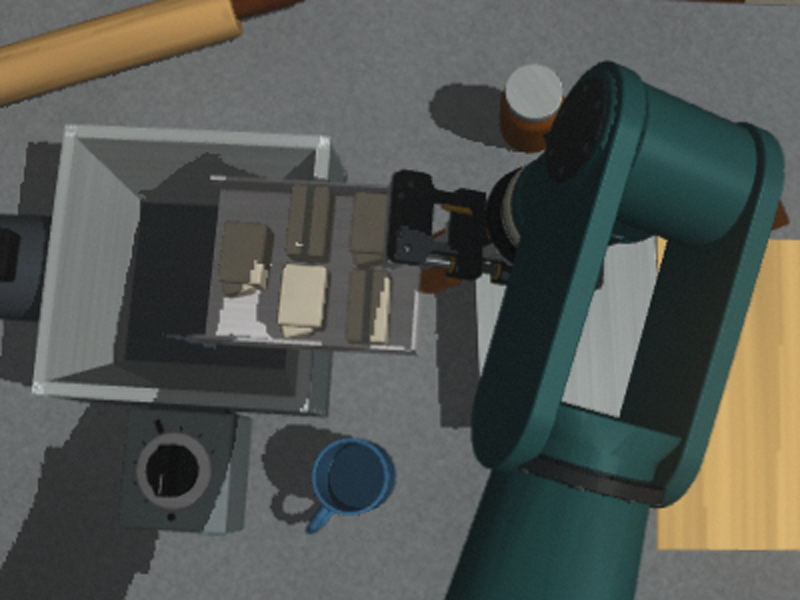

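The pan is over the hopper with all 5 chunks in place and its nose near the hopper's middle, so I can tip.

>>> arm_command(targets=[4, 0, 0, 0, 10, -10, 1, 8, 0, 0, 0, 21, -20.5, 1, 12, 0, 0, 0, 32.5, -30, 1, 16, 0, 0, 0, 45, -38.5, 1, 20, 0, 0, 0, 58, -46, 1, 24, 0, 0, 0, 71.5, -53, 1, 28, 0, 0, 0, 86, -59, 1, 31, 0, 0, 0, 97, -63, 1, 33, 0, 0, 0, 104, -65.5, 1, 35, 0, 0, 0, 111.5, -67.5, 1, 37, 0, 0, 0, 119, -69, 1, 39, 0, 0, 0, 126.5, -71, 1, 41, 0, 0, 0, 134, -72, 1, 43, 0, 0, 0, 142, -73, 1, 45, 0, 0, 0, 150, -74, 1, 47, 0, 0, 0, 157.5, -74.5, 1, 49, 0, 0, 0, 165, -74.5, 1, 51, 0, 0, 0, 173, -74.5, 1, 53, 0, 0, 0, 181, -74, 1, 55, 0, 0, 0, 188.5, -73.5, 1])

```text
time: 33.25
tool_pos: [0.6121, 0.183, 0.3715]
ee_rot: [-2.619, -0.002, 3.105]
wrist_force: [0.1, 0.6, -1.7]
width: 0.0142
finger_force: 30.0
```

```bash
python3 tip.py "[613,250,165]" "[57,59,61,61,50,40,30,20,10,0]" 88
python3 - <<'E'
from h import *
s=snap("scene"); save(s,"pics/s9.png",(330,60,640,330),2.2)
E
```

```text
[612.1087548  182.99979809 371.49130675] [88.03297219 54.96457494  0.17191042] 0.01417481228652449
origin [612.37231518 196.22986546 241.90270593] nose [614.4361277  256.05894119 161.7452211 ]
57 [2.0, -0.1, -0.0, 0.4, 4.1, -5.8]
59 [4.0, -0.1, -0.0, 0.7, 8.3, -11.4]
61 [6.0, -0.1, -0.0, 0.9, 12.7, -16.8]
61 [6.0, -0.1, -0.0, 1.1, 11.6, -16.7]
50 [-5.0, -0.1, -0.1, 1.2, -17.7, 15.3]
40 [-15.0, -0.1, -0.1, 1.3, -38.7, 48.6]
30 [-25.0, -0.1, -0.1, 1.2, -52.5, 84.7]
20 [-35.0, -0.1, -0.1, 1.1, -59.8, 122.8]
10 [-45.0, -0.1, -0.1, 1.0, -60.4, 161.5]
0 [-55.0, -0.1, -0.1, 0.9, -54.2, 199.7]
```

View pics/s9.png

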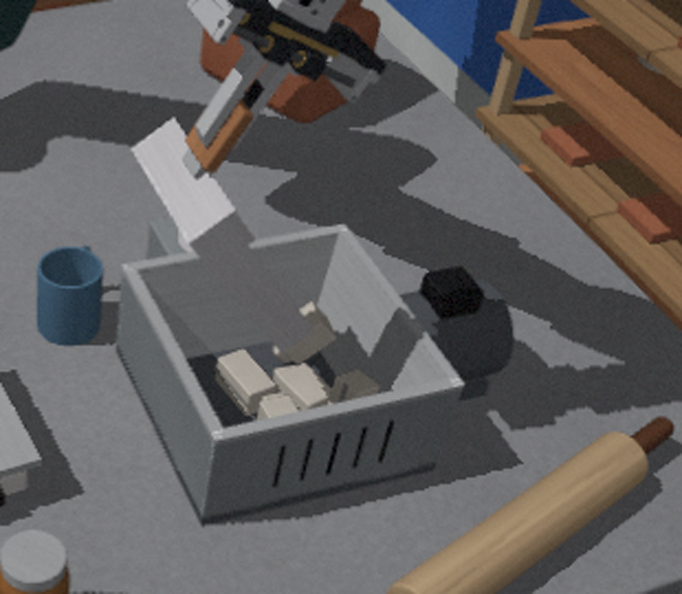

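>>> arm_command(targets=[-5, 0, 0, 0.5, -18, 15, 1, -12, 0, 0, 1, -33, 38, 1, -20, 0, 0, 1, -46, 66, 1, -28, 0, 0, 1, -55, 96, 1, -35, 0, 0, 1, -60, 123, 1, -42, 0, 0, 1, -61, 150, 1, -49, 0, 0, 1, -58, 177, 1, -55, 0, 0, 1, -54, 200, 1, -55, 0, 0, 1, -54, 200, 1])

```text
time: 34.2
tool_pos: [0.6032, 0.0307, 0.2193]
ee_rot: [2.706, -0.012, 3.095]
wrist_force: [-0.8, 0.0, -3.0]
width: 0.014
finger_force: 30.0
```

```bash
cat > back.py <<'E'
from h import *
p,R=cur(); Rt0=Ro.from_euler("xyz",[154.92,.35,98.02],degrees=True); tgt=np.array([454.9,-111,225.])
dR=(R.inv()*Rt0); print(p,dR.magnitude()*57.3)
Rw=(Rt0*R.inv()).as_rotvec()
for i in range(1,15):
    s=i/14; Rt=Ro.from_rotvec(Rw*s)*R; print(np.round(np.r_[(R.inv()*Rt).as_rotvec(degrees=True),R.inv().apply((tgt-p)*s)],1).tolist())
print("down to z125.5", np.round(R.inv().apply(np.array([454.9,-111,125.5])-p),1))
E
python3 back.py
python3 - <<'E'
from h import *
s=snap("top"); W=cloud(s)*1000; Z=W[...,2]; c=np.array([617,295.3])
m=(abs(W[...,0]-c[0])<100)&(abs(W[...,1]-c[1])<100)&(Z>20)&(Z<110); g=s["color"].astype(int).sum(2)
save(s,"pics/t10.png",(60,130,260,380),2.4)
print(np.percentile(Z[m],[50,90,99]))
E
```

```text
[603.22330604  30.73724873 219.33102871] 79.33979784348536
[-0.0, -2.5, 5.1, 10.1, -9.5, -4.7]
[-0.1, -4.9, 10.2, 20.2, -19.0, -9.5]
[-0.1, -7.4, 15.3, 30.4, -28.5, -14.2]
[-0.1, -9.8, 20.4, 40.5, -38.0, -18.9]
[-0.1, -12.3, 25.5, 50.6, -47.5, -23.6]
[-0.2, -14.7, 30.6, 60.7, -57.0, -28.4]
[-0.2, -17.2, 35.8, 70.8, -66.5, -33.1]
[-0.2, -19.6, 40.9, 81.0, -76.0, -37.8]
[-0.2, -22.1, 46.0, 91.1, -85.5, -42.5]
[-0.3, -24.5, 51.1, 101.2, -95.0, -47.3]
[-0.3, -27.0, 56.2, 111.3, -104.5, -52.0]
[-0.3, -29.4, 61.3, 121.4, -114.0, -56.7]
[-0.3, -31.9, 66.4, 131.5, -123.5, -61.4]
[-0.4, -34.3, 71.5, 141.7, -132.9, -66.2]
down to z125.5 [ 140.4 -174.9   24. ]
[50.05416371 73.52383053 81.5780559 ]
```

View pics/t10.png

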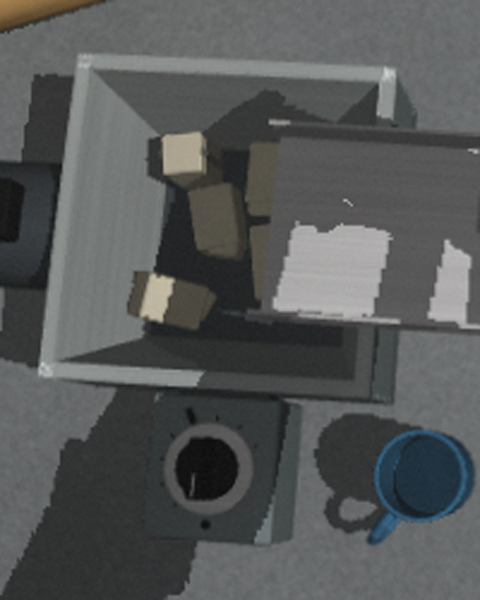

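All five chunks are in the hopper and the pan is empty. The pan now goes back to the scale.

>>> arm_command(targets=[0, -2.5, 5, 10, -9.5, -5, 1, 0, -5, 10, 20, -19, -9.5, 1, 0, -7.4, 15.3, 30, -28.5, -14, 1, 0, -9.8, 20.4, 40.5, -38, -19, 1, 0, -12.3, 25.5, 50.5, -47.5, -23.5, 1, 0, -14.7, 30.6, 60.5, -57, -28.5, 1, 0, -17.2, 35.8, 71, -66.5, -33, 1, 0, -19.6, 41, 81, -76, -38, 1, 0, -22, 46, 91, -85.5, -42.5, 1, 0, -24.5, 51, 101, -95, -47, 1, 0, -27, 56, 111, -104.5, -52, 1, 0, -29.4, 61.3, 121.5, -114, -57, 1, 0, -32, 66.4, 131.5, -123.5, -61.5, 1, -0.4, -34.3, 71.5, 141.5, -133, -66, 1, -0.4, -34.3, 71.5, 141.5, -133, -66, 1, -0.4, -34.3, 71.5, 141.5, -133, -66, 1])

```text
time: 35.85
tool_pos: [0.4593, -0.1067, 0.2317]
ee_rot: [2.691, 0.011, 1.724]
wrist_force: [-0.2, 0.3, -2.3]
width: 0.0138
finger_force: 30.0
```

Run:
```python
from h import *
p,R=cur(); Rt=Ro.from_euler("xyz",[154.92,.35,98.02],degrees=True); print(p)
go([("z%d"%z,[454.9,-111,z],Rt) for z in(190,150,135,128,125)])
s=snap("scene"); W=cloud(s)*1000; a=np.deg2rad(8.2); D=W-[568,-94,0]; X=D[...,0]*np.cos(a)+D[...,1]*np.sin(a); Y=-D[...,0]*np.sin(a)+D[...,1]*np.cos(a); Z=D[...,2]
for x0 in range(-80,100,40):
    r=[]
    for sg in(1,-1):
        m=(X>x0)&(X<x0+40)&(abs(Y*sg-73)<12)&(Z>60); r.append(round(np.percentile(Z[m],97)) if m.sum()>5 else None)
    print(x0,r)
```

```text
[ 459.27778712 -106.68134241  231.65609179]
z190 [0.7, -0.0, 0.8] [-3.1, -22.6, 35.4] rows>=0.8
z150 [0.7, -0.0, 0.8] [-2.7, -40.1, 71.4] rows>=1.6
z135 [0.7, -0.0, 0.8] [-2.5, -46.6, 84.9] rows>=1.9
z128 [0.7, -0.0, 0.8] [-2.4, -49.7, 91.2] rows>=2.1
z125 [0.7, -0.0, 0.8] [-2.4, -51.0, 93.9] rows>=2.1
-80 [210, 210]
-40 [210, 210]
0 [210, 213]
40 [210, 212]
80 [211, 212]
```

>>> arm_command(targets=[0.7, 0, 0.8, -3, -23, 35, 1, 0.7, 0, 0.8, -3, -32, 53, 1, 0.7, 0, 0.8, -2.7, -40, 71, 1, 0.7, 0, 0.8, -2.5, -46.5, 85, 1, 0.7, 0, 0.8, -2.4, -49, 90, 1, 0.7, 0, 0.8, -2.4, -50.5, 93, 1, 0.7, 0, 0.8, -2.4, -50.5, 93, 1, 0.7, 0, 0.8, -2.4, -50.5, 93, -0.06, 0.7, 0, 0.8, -2.4, -50.5, 93, -0.06, 0.7, 0, 0.8, -2.4, -50.5, 93, -0.06, 0.7, 0, 0.8, -2.4, -50.5, 70, -0.06, 0.7, 0, 0.8, -2.4, -50.5, 35, -0.06, 0.7, 0, 0.8, -2.4, -50.5, -10, -0.06, 0.7, 0, 0.8, -2.4, -20, -70, -0.06])

```text
time: 37.3
tool_pos: [0.4086, -0.1171, 0.2663]
ee_rot: [2.709, 0.002, 1.705]
wrist_force: [0.9, 0.2, -0.2]
width: 0.0499
finger_force: 0.0
```

Run:
```python
from h import *
p,R=cur(); print(p,robot.get_obs()["wrist_force"])
s=snap("scene"); W=cloud(s)*1000; a=np.deg2rad(8.2); D=W-[568,-94,0]; X=D[...,0]*np.cos(a)+D[...,1]*np.sin(a); Y=-D[...,0]*np.sin(a)+D[...,1]*np.cos(a); Z=D[...,2]
for x0 in range(-80,100,40):
    r=[]
    for sg in(1,-1):
        m=(X>x0)&(X<x0+40)&(abs(Y*sg-73)<12)&(Z>60); r.append(round(np.percentile(Z[m],97)) if m.sum()>5 else None)
    print(x0,r)
m=(Z>92)&(Z<115)&(abs(X)<130)&(abs(Y)<110); print(cv2.minAreaRect(W[m][:,:2].astype(np.float32)))
save(s,"pics/s11.png",(170,110,400,320),2.6)
go([("dial",[416.8,300.5,230],178)])
```

```text
[ 408.62723191 -117.08177865  266.31968383] [ 0.87293948  0.19745598 -0.20178032]
-80 [101, 102]
-40 [101, 102]
0 [101, 102]
40 [101, 102]
80 [102, 101]
((564.421875, -93.71501922607422), (214.3566436767578, 152.49087524414062), 7.951504230499268)
dial [20.7, 18.7, -78.7] [415.9, 35.5, 64.3] rows>=9.7
```

View pics/s11.png

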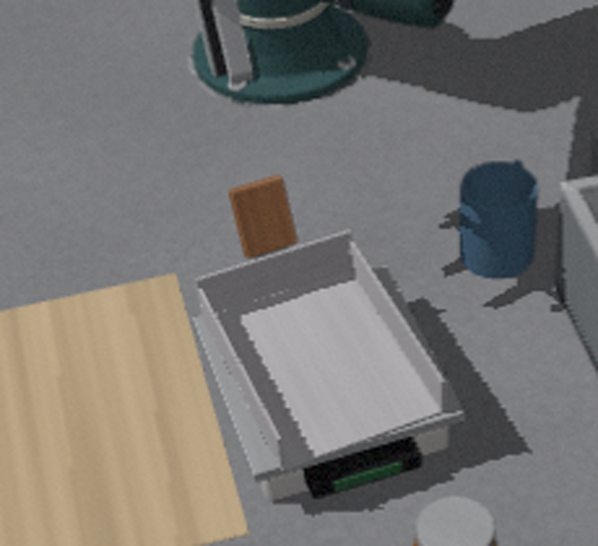

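The pan is back on the scale, empty, level and in its old place. Next I return to the dial.

>>> arm_command(targets=[20.7, 18.7, -78.7, 416, 35.5, 64, -0.2, 20.7, 18.7, -78.7, 416, 35.5, 64, -0.2, 20.7, 18.7, -78.7, 416, 35.5, 64, -0.2, 20.7, 18.7, -78.7, 416, 35.5, 64, -0.2, 20.7, 18.7, -78.7, 416, 35.5, 64, -0.2, 20.7, 18.7, -78.7, 416, 35.5, 64, -0.2, 20.7, 18.7, -78.7, 416, 35.5, 64, -0.2, 20.7, 18.7, -78.7, 416, 35.5, 64, -0.2, 20.7, 18.7, -78.7, 416, 35.5, 64, -0.2, 20.7, 18.7, -78.7, 416, 35.5, 64, -0.2, 20.7, 18.7, -78.7, 416, 35.5, 64, -0.2, 20.7, 18.7, -78.7, 416, 35.5, 64, -0.2, 20.7, 18.7, -78.7, 416, 35.5, 64, -0.2])

```text
time: 38.65
tool_pos: [0.4128, 0.3023, 0.2221]
ee_rot: [3.131, -0.015, 3.107]
wrist_force: [0.6, 1.0, -0.9]
width: 0.0565
finger_force: 0.0
```

Run:
```python
from h import *
p,R=cur(); print(p,R.as_euler("xyz",degrees=True))
go([("dial",[416.8,300.5,105],177.8)])
```

```text
[412.8130194  302.26099949 222.0664934 ] [179.40203035  -0.83376732 178.01017203]
dial [0.6, -0.8, 0.2] [-5.7, -2.8, 117.0] rows>=2.3
```

>>> arm_command(targets=[0.6, -0.8, 0, -5, -2.5, 40, -0.2, 0.6, -0.8, 0, -5.5, -3, 80, -0.2, 0.6, -0.8, 0, -5.5, -3, 105, -0.2, 0.6, -0.8, 0, -5.5, -3, 117, -0.2, 0.6, -0.8, 0, -5.5, -3, 117, -0.2])

```text
time: 39.15
tool_pos: [0.4154, 0.2997, 0.1033]
ee_rot: [-3.139, -0.004, 3.108]
wrist_force: [-0.1, -0.4, -0.2]
width: 0.0563
finger_force: 0.0
```

Run:
```python
from h import *
p,R=cur(); print(p,R.as_euler("xyz",degrees=True))
go([("dial",[416.8,300.5,105],177.8)])
```

```text
[415.41633829 299.69423933 103.27009899] [-179.87586635   -0.22512695  178.05672944]
dial [-0.1, -0.2, 0.3] [-1.3, 0.8, -1.7] rows>=0.0
```

>>> arm_command(targets=[0, 0, 0, -1, 1, -2, 1, 0, 0, 0, -1, 1, -2, 1, 0, 0, 0, -1, 1, -2, 1, 0, 0, 0, -1, 1, -2, 1, 0, 0, 0, -1, 1, -2, 1, 0, 0, 5, -1, 1, -2, 1, 0, 0, 10, -1, 1, -2, 1, 0, 0, 16, -1, 1, -2, 1, 0, 0, 22, -1, 1, -2, 1, 0, 0, 28, -1, 1, -2, 1, 0, 0, 34, -1, 1, -2, 1, 0, 0, 40, -1, 1, -2, 1, 0, 0, 46, -1, 1, -2, 1, 0, 0, 52, -1, 1, -2, 1, 0, 0, 58, -1, 1, -2, 1, 0, 0, 64, -1, 1, -2, 1, 0, 0, 70, -1, 1, -2, 1, 0, 0, 76, -1, 1, -2, 1, 0, 0, 80, -1, 1, -2, 1, 0, 0, 80, -1, 1, -2, 1])

```text
time: 41.15
tool_pos: [0.4177, 0.302, 0.1068]
ee_rot: [-3.141, 0.0, 1.713]
wrist_force: [1.1, 0.9, 0.4]
width: 0.014
finger_force: 29.8
```

Run:
```python
from h import *
p,R=cur(); print(p,R.as_euler("xyz",degrees=True))
go([("dial",[416.8,300.5,105],177.8-154.7)])
```

```text
[417.7221213  301.99830538 106.77256524] [-1.79952121e+02  1.47252609e-02  9.81559876e+01]
dial [-0.0, 0.0, 75.1] [-1.4, -1.1, 1.8] rows>=8.7
```

>>> arm_command(targets=[0, 0, 6, 0, 0, 0, 1, 0, 0, 12, 0, 0, 0, 1, 0, 0, 18, 0, 0, 0, 1, 0, 0, 24, 0, 0, 0, 1, 0, 0, 30, 0, 0, 0, 1, 0, 0, 36, 0, 0, 0, 1, 0, 0, 42, 0, 0, 0, 1, 0, 0, 48, 0, 0, 0, 1, 0, 0, 54, 0, 0, 0, 1, 0, 0, 60, 0, 0, 0, 1, 0, 0, 66, 0, 0, 0, 1, 0, 0, 71, 0, 0, 0, 1, 0, 0, 75, 0, 0, 0, 1, 0, 0, 75, 0, 0, 0, 1, 0, 0, 75, 0, 0, 0, 1])

```text
time: 42.65
tool_pos: [0.418, 0.3018, 0.1067]
ee_rot: [3.141, 0.0, 0.406]
wrist_force: [2.9, -0.5, 0.0]
width: 0.0137
finger_force: 29.8
```

>>> arm_command(targets=[0, 0, 0, 0, 0, 0, -0.2, 0, 0, 0, 0, 0, 0, -0.2, 0, 0, 0, 0, 0, 0, -0.2, 0, 0, 0, 0, 0, -40, -0.2, 0, 0, 0, 0, 0, -90, -0.2, 0, 0, 0, 0, 0, -140, -0.2, 0, 0, 0, 60, -200, -140, -0.2, 0, 0, 0, 60, -200, -140, -0.2, 0, 0, 0, 60, -200, -140, -0.2, 0, 0, 0, 60, -200, -140, -0.2, 0, 0, 0, 60, -200, -140, -0.2, 0, 0, 0, 60, -200, -140, -0.2])

```text
time: 43.85
tool_pos: [0.3932, 0.5105, 0.2447]
ee_rot: [3.14, 0.005, 0.407]
wrist_force: [0.7, 0.5, -0.0]
width: 0.0563
finger_force: 0.0
```

Run:
```python
from h import *
p,R=cur(); print(p)
s=snap("top"); save(s,"pics/t12.png"); W=cloud(s); Z=W[:,:,2]
m=np.zeros((480,640),bool); m[298:350,120:180]=1
P=W[m&(Z>0.115)&(Z<.14)]*1000; r=cv2.minAreaRect(P[:,:2].astype(np.float32)); print(len(P),r)
```

```text
[393.18179377 510.50258888 244.73394653]
220 ((416.8301086425781, 301.3597106933594), (50.14240264892578, 15.713693618774414), 21.872041702270508)
```

View pics/t12.png

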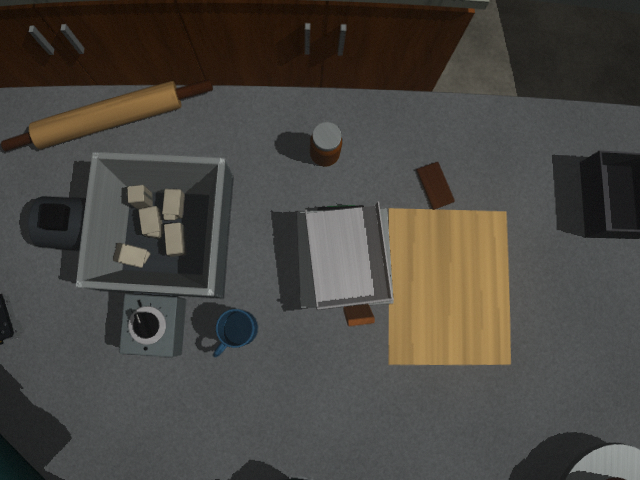

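The final picture shows five chunks in the hopper near (150,220) and an empty board. The pan is centred on the scale, the pointer is at the long mark (bar at 21.9°, about 2.72 rad), and the arm is clear of everything. The mug, jar and rib look unmoved.

```bash
python3 -c "
from bench import robot
print(robot.close_job())"
```

```text
the job is handed in; nothing more can be done
None
```

The job is handed in: all five chunks are in the hopper, the dial is at the long mark (measured about 2.72 rad), the empty pan is back upright and centred on the scale, and the mug, jar and rib look unmoved in the last picture; no verdict was returned.

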